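Warm a loaf tin: load the glass warming cabinet and set its heat wheel

ROBOT

A 6-joint arm with a two-finger parallel gripper is mounted at the origin on the work surface. World frame = base frame: x ahead of the robot, y to its left, z up, the work surface at z = 0. Lengths are in m, angles in rad, forces in N, time in s.
With the tool pointing down it reaches from about 0.375 to 0.9 m from the base axis. Payload 3.1 kg.
Tool frame: the origin (TCP) lies midway between the tips of the shut fingers; the grasp point (between the pads) lies grip_point_offset behind it (grip_point_offset is the distance from the TCP to the grasp point, in m); y points along the fingers, z is the direction in which the jaws open and shut, and the axes are right-handed (so a half turn about y gives the same grasp; the last joint's range is limited). The gripper opens to 87 mm and grips with 3 to 60 N. Pads are 19 mm wide; open, the fingers measure 117 mm over their backs; the gripper's body (75 mm by 190 mm) begins 51 mm behind the grasp point.
Start: joints at [0.998, 0.527, 1.433, -0, 1.181, -0.178], TCP at [0.24, 0.577, 0.223] pointing down, gripper open.
Joint ranges: [-3.08, 3.08], [-0.75, 2.2], [0.22, 2.44], [-1.43, 4.57], [0, 2.65], [-2.85, 2.85]. Speed limits (rad/s): [2.79, 2.79, 3.14, 3.14, 3.14, 3.14].

INTERFACE

Orientations are given as a unit quaternion [x, y, z, w].
In Python, from rig import * gives the robot as it stands.
- The arm moves only by the tool jog_arm, never from a script. Its argument "increments" is a list that holds one entry, the list of rows, each a list of 7 numbers: the turn, a rotation vector about the world's x, y, z in degrees, then the shift along the world's x, y, z in m, then the closure, from -1 (fully open) to 1 (shut), so that 0 is half open. In form: [[[rx, ry, rz, x, y, z, jaw], ...]]. A call has 1 to 8 rows; each row is the pose to reach, as a shift and turn from the pose measured when the call began; what a row does not reach only later rows make up. A row lasts 1/10 s, in which the tool goes at most 50 mm and 8.59 degrees, less where a joint would pass 70% of its speed; a pose out of reach is approached as far as the arm can. A call with a gripper value outside its range is refused whole. The fingers move at their own pace and stop on an object; "squeeze" is the grip in N (left out, the last holds). Time passes only in rows, so rows that repeat a pose let the fingers close. It gives the time, the measured TCP pose, the force and the opening at its end, in the units of the state.
- get_obs(): the state, without advancing time (a new reading comes with each control period).
- camera(name): name is "scene" or "side" or "wrist"; returns the picture (420x560x3 uint8, red, green, blue); there is no depth.
- camera_info(name): a dict with "K" (3x3 intrinsics, pixels), "R" (3x3) and "t" (3): a world point X has camera coordinates R X + t. Camera axes: x right, y down, z forward; pixel columns grow to the right and rows downward; lengths in m; the calibration is good to about 2 mm. A picture is of the moment at which its call begins: read the wrist's pose just before it. camera_info takes no time and is no camera call; for the wrist camera it gives the pose at the moment of the call.
- hand_in(): hands the job in, once; it reports no verdict.
The state is a dict: "time": time; "q": joint angles; "joint_velocities": joint speeds; "joint_torque": joint torques, N m; "position": TCP position; "tool_rot": TCP orientation; "ft_force": force on the tool from outside, world axes, zero at the start; "moment": the same for the moment, N m; "grip_width": finger opening in m.
Only numpy, scipy, OpenCV 4.12 (cv2) and the standard library are available. Lean on these libraries where they do the work, as an engineer would, in place of code of your own. Each camera call takes 0.05 s, during which the arm holds its last target.

TASK

Open the warming cabinet's glass door, set the lidded loaf tin upright on the deck inside, and shut the door fully again. Then turn the heat wheel beside the cabinet until the pointer on its far rim stands at the long middle mark of the scale. Keep the tin upright all the way, and leave the open tin, the bread, the bowl and the jar where they are.

Things in the scene. Friction and masses are not known exactly. Their poses are not given: they have to be found in the camera images.
- cabinet: Warming cabinet, steel frame, glass walls, fixed; 230 mm deep (its x), 220 wide (y), 305 high. Origin: centre of its underside, on the bench. The door covers its open -x front, towards the robot; x points to its back, y to its left seen from the robot, z up. A fixed grey control box 130 high stands against its +y side (x -105..65, y 110..265 mm), the heat wheel on top.
- deck (a point): Centre of the cabinet's deck (inner floor), 40 mm above the bench, straight above the cabinet's origin; axes as the cabinet's. Inside, the cabinet is 220 mm deep, 196 wide and 250 high (roof underside 290 above the bench).
- door (a joint): Door angle in rad: 0 shut, grows as the free edge swings out towards the robot and round to the cabinet's -y side, up to 1.9. Stays where it is left (light friction, no latch or spring); starts shut or a few mm ajar.
- door_handle (a point): Middle of the door's handle: an upright round dark bar 100 mm long, 11 thick, 35 in front of the door's outer face, on posts 42 above and below its middle. Moves with the door; its -x axis points out of the outer face. 185 mm from the hinge line along the door, 27 in from the free edge. The door is 212 wide, 245 high, 14 thick, 42 to 287 mm above the bench.
- door_hinge (a point): Point on the door's vertical hinge line, at the cabinet's front right (-x, -y) edge, at the height of the handle's middle.
- tin_center (a point): Centre (half-way up) of the lidded loaf tin: a closed dark steel box 110 long (its x) x 58 wide (its y) x 60 high with a flat lid (100 x 50 x 6, a thin bright strip along it) on top; z up; about 0.5 kg. Grasp it across its 58 mm width. It fits into the cabinet lengthwise, end first.
- open_tin_center (a point): Bystander: centre (half-way up) of an open loaf tin of the same dark steel, 110 x 58 x 56 mm, empty, without a lid. Stands beside the lidded tin, on either side of it.
- wheel (a joint): Heat wheel angle in rad, range 0 to 2.4; grows as it turns clockwise seen from above; stays where left (friction 0.08 N m). At 1.2 the pointer stands exactly at the long middle mark of the scale. The scale's ticks are 0.5 rad apart.
- wheel_grip (a point): Centre of the heat wheel's grip rib, on the vertical wheel axis, 90 mm beyond the cabinet's +y wall, 172 above the bench. The wheel is a steel disc of 90 mm diameter; across it stands a black rib 70 long, 15 thick, 34 high (its top 16 above this point), to pinch across its thickness. x lies along the rib towards the pointer, a small steel fin on the rim; z up.
- mark (a point): The long middle mark (white, 17 mm x 5 mm) on the fixed black scale collar under the wheel, on the far side (+x of the cabinet) of the wheel axis.
- cob: Bystander: round loaf of bread, 124 mm across, 62 high; origin at the centre of its underside.
- bowl: Bystander: steel bowl, 140 mm across, 60 high; origin at the centre of its underside.
- jar: Bystander: jar with a metal cap, 80 mm across, 110 high; origin at the centre of its underside.
- tin: The lidded loaf tin as a whole; origin at the centre of its underside (see tin_center).
Things that resemble listed ones, but are neither listed nor needed, are in the scene too. What is shaped like the tin but orange or yellow is not meant.

How it is judged:
By the outcome, as a careful person would: the job done as asked, in the order asked, and still so for the second after the job is handed in, with the robot touching nothing.
It also fails if it takes over 72 s, if anything falls off the work surface, if the arm or the gripper's body presses on something with over 40 N, if the wrist force passes 120 N, or if a joint passes its speed limit or range.

## Working session

There is one attempt and no reset: what is moved stays moved. The work goes in short steps, Python scripts to look and compute and a tool call to move; the robot and the scene stay as the last step left them, time stands still between calls to the robot, and variables do not carry over. Pictures are saved under pics/ and viewed, and the job is handed in when it is done.

Besides the shell and the picture viewer there is one more tool, called after ">>>" as a command line: name --argument value ..., lists and objects as JSON in quotes. jog_arm: Moves the arm, as the interface text tells. Its arguments: {"type":"object","properties":{"increments":{"type":"array","items":{"type":"array","items":{"type":"array","items":{"type":"number"}}}},"squeeze":{"type":"number"}},"required":["increments"]}

```bash
mkdir -p pics; ls
python3 - <<'E'
from rig import *
import cv2,numpy as np
o=get_obs(); print(o)
for n in ("scene","side"):
    im=camera(n); cv2.imwrite(f"pics/{n}0.png",cv2.cvtColor(im,cv2.COLOR_RGB2BGR))
    i=camera_info(n); print(n,i)
print(camera_info("wrist"))
E
```

```text
pics
{'time': 0.0, 'q': array([ 9.97528317e-01,  5.28489895e-01,  1.43391611e+00,  8.51669690e-06,
        1.18138365e+00, -1.78481078e-01]), 'joint_velocities': array([ 0.00128791, -0.00145071, -0.00034466, -0.00237173, -0.0003163 ,
        0.00134063]), 'joint_torque': array([-1.02297690e-03, -4.40044999e+01, -1.76588130e+01,  6.30819728e-02,
        5.81089477e-02, -1.52281268e-04]), 'position': array([0.23993484, 0.5763105 , 0.22155267]), 'tool_rot': array([ 0.6940964 , -0.13896236,  0.13838691, -0.69265338]), 'ft_force': array([-0.14125045, -0.24687493, -0.44433938]), 'moment': array([ 0.02659712, -0.00190562, -0.0521017 ]), 'grip_width': 0.08727335077893711}
scene {'K': array([[412.84941694,   0.        , 281.78675184],
       [  0.        , 412.84941694, 213.14035418],
       [  0.        ,   0.        ,   1.        ]]), 'R': array([[ 0.18136868,  0.98333864,  0.01226826],
       [ 0.6190704 , -0.10447155, -0.77835566],
       [-0.76410552,  0.14876426, -0.62770371]]), 't': array([-0.11733265, -0.21060099,  1.75060672])}
side {'K': array([[428.3177298 ,   0.        , 276.16793971],
       [  0.        , 428.3177298 , 211.47924332],
       [  0.        ,   0.        ,   1.        ]]), 'R': array([[ 0.88259199, -0.46979003,  0.0181301 ],
       [-0.24144634, -0.48601861, -0.83993427],
       [ 0.40340431,  0.73694182, -0.54238521]]), 't': array([-0.45839926,  0.25321642,  1.05673765])}
{'K': array([[323.2955308 ,   0.        , 280.60696546],
       [  0.        , 323.2955308 , 206.85281188],
       [  0.        ,   0.        ,   1.        ]]), 'R': array([[ 0.3848862 ,  0.92296317, -0.00126737],
       [ 0.88066629, -0.36683629,  0.29976327],
       [ 0.27620554, -0.11649087, -0.95401278]]), 't': array([-0.62272809, -0.03691714,  0.39205958])}
```

View pics/scene0.png

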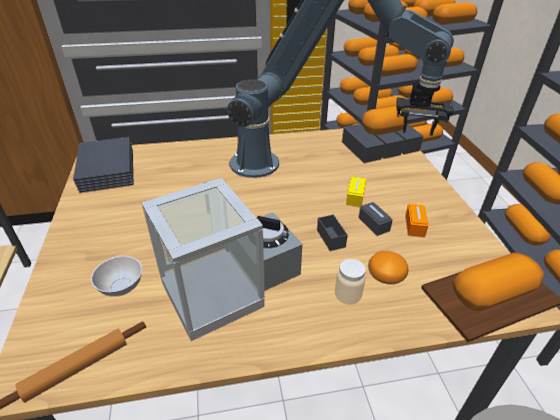

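View pics/side0.png

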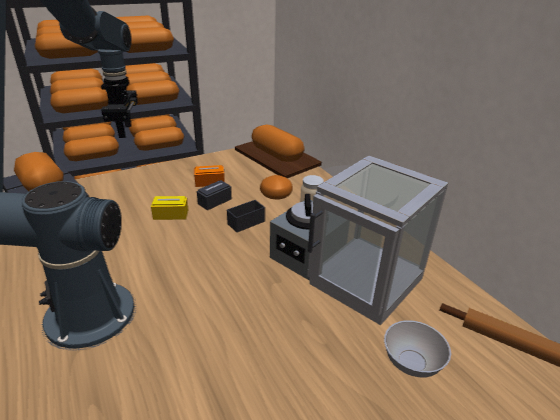

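Candidates in the scene view: dark lidded tin (376,218), dark open tin (332,232), yellow decoy (356,190), orange decoy (417,220). The description points to (376,218). I'll check that in close crops.

Run:
```python
import cv2
s=cv2.imread('pics/scene0.png'); d=cv2.imread('pics/side0.png')
cv2.imwrite('pics/c1.png',cv2.resize(s[170:270,310:440],None,fx=6,fy=6,interpolation=cv2.INTER_CUBIC))
cv2.imwrite('pics/c2.png',cv2.resize(s[170:340,135:310],None,fx=3.5,fy=3.5,interpolation=cv2.INTER_CUBIC))
cv2.imwrite('pics/c3.png',cv2.resize(d[150:320,260:450],None,fx=3.5,fy=3.5,interpolation=cv2.INTER_CUBIC))
cv2.imwrite('pics/c4.png',cv2.resize(d[150:240,140:280],None,fx=5,fy=5,interpolation=cv2.INTER_CUBIC))
```

```text
(no output)
```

View pics/c1.png

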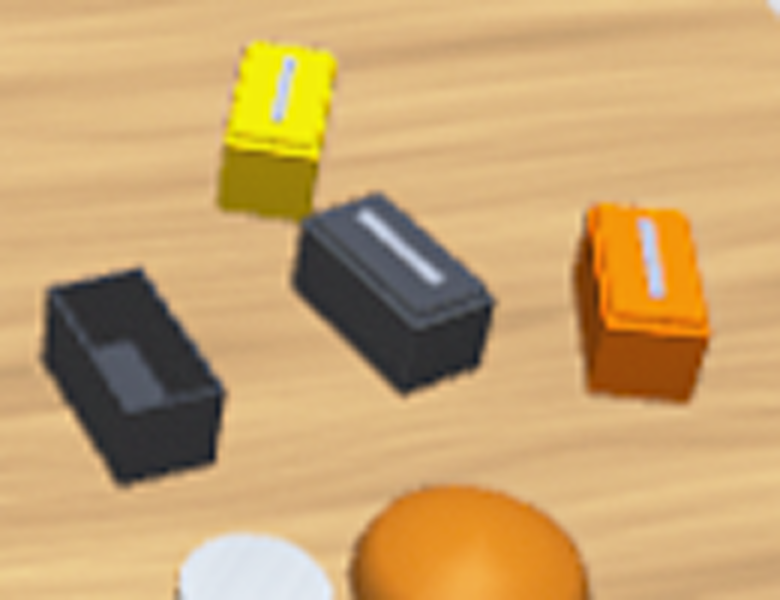

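View pics/c2.png

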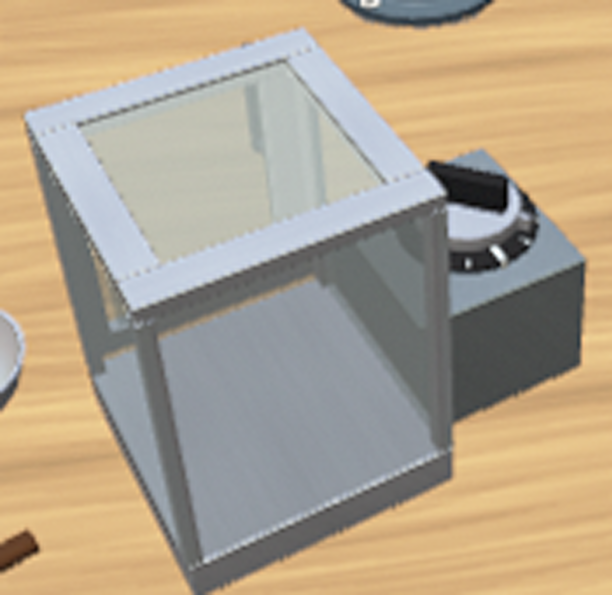

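View pics/c3.png

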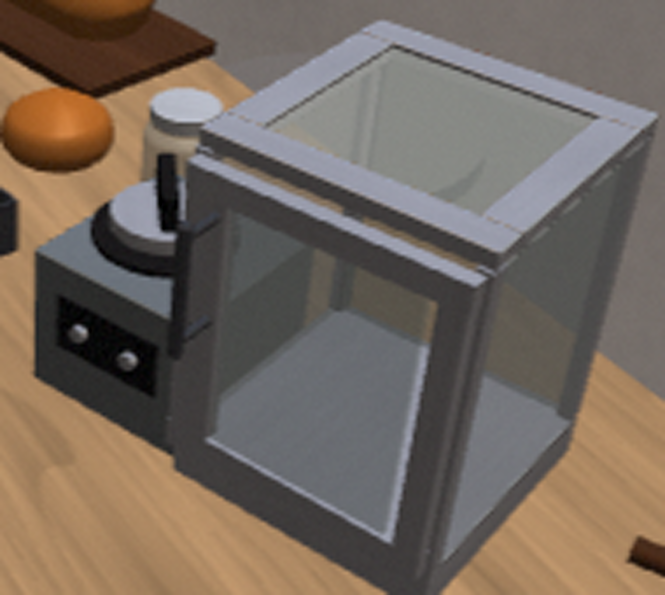

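View pics/c4.png

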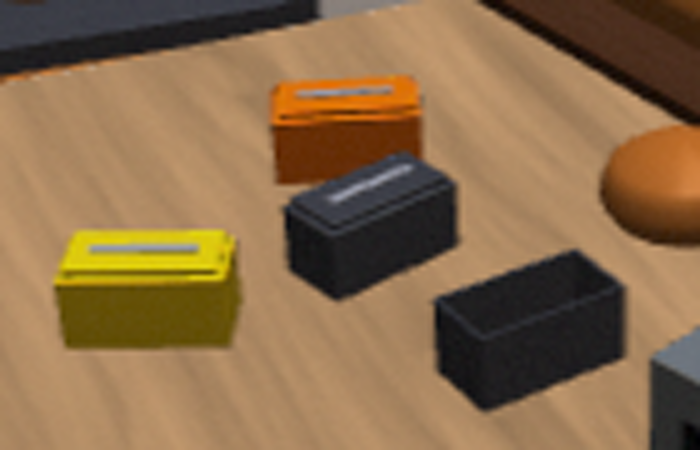

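```bash
cat > h.py <<'E'
import numpy as np, cv2
from rig import *
def ray(n,p,z,info=None):
    i=info or camera_info(n); d=i['R'].T@np.linalg.solve(i['K'],[p[0],p[1],1.]); c=-i['R'].T@i['t']
    return (c+d*(z-c[2])/d[2])
def proj(n,X,info=None):
    i=info or camera_info(n); v=i['K']@(i['R']@np.asarray(X,float)+i['t']); return v[:2]/v[2]
E
python3 - <<'E'
from h import *
np.set_printoptions(precision=4,suppress=True)
def S(pts,z,n,f,o): return np.array([ray(n,(np.array(p)-f/2+.5)/f+np.array(o),z) for p in pts])
# cab corners order: front -y, front +y, back +y, back -y
a=S([(25,115),(305,30),(445,192),(135,312)],.305,'scene',3.5,(135,170))
b=S([(500,258),(203,125),(385,20),(657,118)],.305,'side',3.5,(260,150))
for q in (a,b):
    print(q[:,:2]); print('mean',q.mean(0)); ex=(q[2]+q[3]-q[0]-q[1])/2; ey=(q[1]+q[2]-q[0]-q[3])/2
    print(np.linalg.norm(ex),np.linalg.norm(ey),np.degrees(np.arctan2(ex[1],ex[0])),np.degrees(np.arctan2(-ey[0],ey[1])))
# tin strip by mask
import cv2
for n,box in (('scene',(355,198,398,240)),('side',(192,178,236,212))):
    im=cv2.imread(f'pics/{n}0.png'); x0,y0,x1,y1=box; c=im[y0:y1,x0:x1]
    hsv=cv2.cvtColor(c,cv2.COLOR_BGR2HSV); m=((hsv[...,1]<60)&(hsv[...,2]>125)).astype(np.uint8)
    k,l,st,ce=cv2.connectedComponentsWithStats(m)
    j=1+np.argmax(st[1:,4]); ys,xs=np.nonzero(l==j)
    P=np.array([ray(n,(x+x0,y+y0),.066)[:2] for x,y in zip(xs,ys)]); u,s,v=np.linalg.svd(P-P.mean(0))
    print(n,'strip',len(xs),P.mean(0),(P.min(0)+P.max(0))/2,np.degrees(np.arctan2(v[0,1],v[0,0])))
t=S([(303,226),(378,193),(493,300),(412,325)],.060,'scene',6,(310,170))
u=S([(287,208),(405,153),(457,185),(335,237)],.060,'side',5,(140,150))
for q in(t,u): print(q[:,:2],q.mean(0))
print('open',S([(47,288),(140,270),(224,392),(118,412)],.056,'scene',6,(310,170)).mean(0), S([(437,300),(577,252),(626,290),(487,338)],.056,'side',5,(140,150)).mean(0))
E
```

```text
[[ 0.6208 -0.3549]
 [ 0.5452 -0.1506]
 [ 0.7548 -0.0716]
 [ 0.8347 -0.2739]]
mean [ 0.6889 -0.2127  0.305 ]
0.22634737730521579 0.21769667095057404 20.69160798800742 20.934292446589694
[[ 0.613  -0.3604]
 [ 0.5428 -0.1503]
 [ 0.7561 -0.0739]
 [ 0.8262 -0.2789]]
mean [ 0.6845 -0.2159  0.305 ]
0.22743968983859905 0.21907622129434987 20.32573360489983 18.671066441848193
scene strip 53 [0.4705 0.3584] [0.471  0.3576] 16.311947624401338
side strip 20 [0.4631 0.3558] [0.4643 0.3559] -162.39898055276097
[[0.4356 0.3134]
 [0.4129 0.3672]
 [0.5172 0.3961]
 [0.5301 0.3437]] [0.4739 0.3551 0.06  ]
[[0.4046 0.3576]
 [0.505  0.3947]
 [0.52   0.3361]
 [0.4203 0.3073]] [0.4625 0.3489 0.06  ]
open [0.5109 0.19   0.056 ] [0.5106 0.1905 0.056 ]
```

Run:
```python
from h import *
np.set_printoptions(precision=4,suppress=True)
s=cv2.imread('pics/scene0.png'); d=cv2.imread('pics/side0.png')
a=cv2.resize(s[205:260,245:305],None,fx=10,fy=10,interpolation=cv2.INTER_CUBIC)
b=cv2.resize(d[185:265,275:340],None,fx=7,fy=7,interpolation=cv2.INTER_CUBIC)
cv2.imwrite('pics/w1.png',a); cv2.imwrite('pics/w2.png',b)
import rig; print([x for x in dir(rig) if not x.startswith('_')])
print(getattr(rig,'grip_point_offset',None))
c=np.array([.687,-.214]);R=np.array([[.937,-.349],[.349,.937]])
for nm,p,z in (('handle',(-.164,.079),.165),('htop',(-.164,.079),.215),('hbot',(-.164,.079),.115),('wheel',(-.02,.2),.172)):
    w=c+R@np.array(p); X=[*w,z]; print(nm,X,proj('scene',X),proj('side',X))
```

```text
['Unreachable', 'camera', 'camera_info', 'get_obs', 'grip_point_offset', 'hand_in']
0.0187
handle [np.float64(0.505761), np.float64(-0.197213), 0.165] [208.8544 211.3549] [311.0791 248.3696]
htop [np.float64(0.505761), np.float64(-0.197213), 0.215] [207.1578 197.9173] [312.4157 231.362 ]
hbot [np.float64(0.505761), np.float64(-0.197213), 0.115] [210.4667 224.1244] [309.8113 264.5012]
wheel [np.float64(0.59846), np.float64(-0.03357999999999997), 0.172] [267.9007 223.465 ] [308.3576 204.4281]
```

View pics/w1.png

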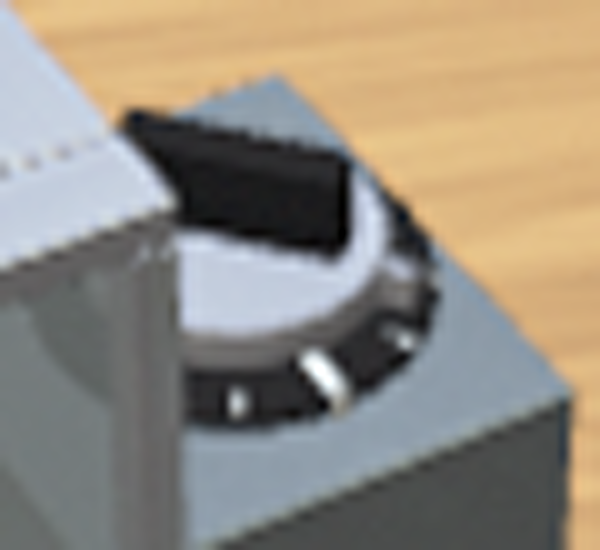

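View pics/w2.png

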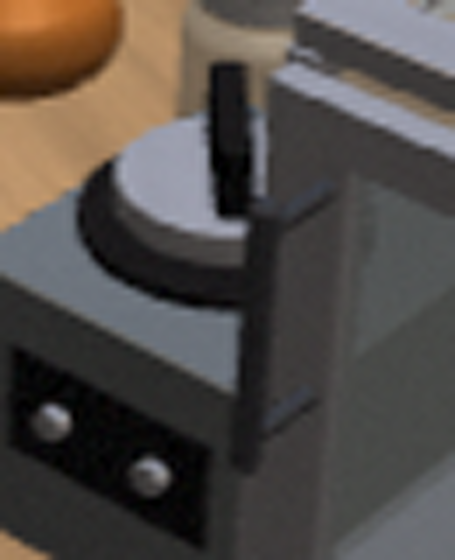

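```bash
cat >> h.py <<'E'
from scipy.spatial.transform import Rotation as Ro
np.set_printoptions(precision=4,suppress=True)
def tri(obs):
    A=[];B=[]
    for n,p in obs:
        i=camera_info(n); d=i['R'].T@np.linalg.solve(i['K'],[p[0],p[1],1.]); d/=np.linalg.norm(d); c=-i['R'].T@i['t']
        M=np.eye(3)-np.outer(d,d); A.append(M);B.append(M@c)
    A=np.vstack(A);B=np.hstack(B); x,r,_,_=np.linalg.lstsq(A,B,rcond=None); return x,r
def tgt(head,pitch,zs=None):
    """tool y along heading(deg), pitched down by pitch(deg); jaw horizontal"""
    h,p=np.radians([head,pitch]); y=np.array([np.cos(h)*np.cos(p),np.sin(h)*np.cos(p),-np.sin(p)])
    out=[]
    for s in (1,-1):
        z=s*np.array([-np.sin(h),np.cos(h),0]); out.append(Ro.from_matrix(np.c_[np.cross(y,z),y,z]))
    return out
def turn(head,pitch,o=None):
    o=o or get_obs(); c=Ro.from_quat(o['tool_rot'])
    return min([(t*c.inv()).as_rotvec(degrees=True) for t in tgt(head,pitch)],key=np.linalg.norm)
def st():
    o=get_obs(); M=Ro.from_quat(o['tool_rot']).as_matrix(); y=M[:,1]; z=M[:,2]
    print('t',round(o['time'],2),'q',o['q'],'tcp',o['position'],'grip',o['position']-grip_point_offset*y)
    print(' dir',y,'head %.1f pitch %.1f'%(np.degrees(np.arctan2(y[1],y[0])),np.degrees(np.arcsin(-y[2]))),'jaw',z,'F',o['ft_force'],'w',round(o['grip_width'],4)); return o
E
python3 - <<'E'
from h import *
st()
print(tri([('scene',(208,202.5)),('side',(311,233))]))
for p in (30,45,60,80): print(p,turn(20,p),turn(0,p),[ (t*Ro.from_quat(get_obs()['tool_rot']).inv()).magnitude()*57.3 for t in tgt(20,p)])
E
```

```text
t 0.1 q [ 0.9975  0.5283  1.4338  0.      1.1814 -0.1785] tcp [0.24   0.5764 0.2217] grip [0.24   0.5764 0.2404]
 dir [-0.0011 -0.0016 -1.    ] head -123.3 pitch 89.9 jaw [ 0.3846  0.9231 -0.0019] F [-0.7271  0.4304 -0.3601] w 0.0871
(array([ 0.5085, -0.1934,  0.2035]), array([0.]))
30 [ -1.3013 -61.3076  38.6388] [-11.7452 -59.231   20.5612] [72.4847564152943, 143.3704541251826]
45 [ -0.9469 -46.0227  40.4088] [ -8.7829 -44.4436  21.4827] [61.25685786135926, 140.81088829814826]
60 [ -0.5931 -30.7062  41.6526] [ -5.8202 -29.6477  22.1278] [51.754817453936155, 138.93401412598206]
80 [ -0.1228 -10.2549  42.5205] [-1.8703 -9.9116 22.5733] [43.74303850458574, 137.56736221047387]
```

>>> jog_arm --increments '[[[0, 0, 0, 0.02, -0.02, 0.05, -1], [-2, -8, 4, 0.05, -0.05, 0.09, -1], [-3, -15, 8, 0.09, -0.09, 0.12, -1], [-5, -22, 12, 0.12, -0.13, 0.13, -1], [-6, -28, 16, 0.14, -0.18, 0.13, -1], [-7, -34, 20, 0.16, -0.23, 0.13, -1], [-8, -40, 22, 0.17, -0.28, 0.13, -1], [-8, -40, 22, 0.18, -0.33, 0.13, -1]]]'

```text
time: 0.9
position: [0.4086, 0.2779, 0.3486]
tool_rot: [0.666, 0.247, 0.24, -0.662]
ft_force: [0.6, 0.1, -0.5]
grip_width: 0.0871
```

Run:
```python
from h import *
o=st()
print(turn(20,45),turn(10,45))
y=tgt(15,45)[0].as_matrix()[:,1]
for b in (0.1,0): print(np.array([.508,-.195,.205])+y*(grip_point_offset-b)-o['position'])
```

```text
t 0.9 q [ 0.5986  0.058   1.9847 -0.6974  0.6058 -0.4991] tcp [0.4086 0.2779 0.3486] grip [0.3965 0.2779 0.3629]
 dir [ 0.647  -0.0013 -0.7625] head -0.1 pitch 49.7 jaw [-0.0078  0.9999 -0.0083] F [ 0.5964  0.0806 -0.4679] w 0.0871
[ 1.3077 -4.5463 19.5641] [ 0.9031 -4.6259  9.5697]
[ 0.0439 -0.4877 -0.0861]
[ 0.1122 -0.4694 -0.1568]
```

>>> jog_arm --increments '[[[0, -2, 4, 0.01, -0.04, 0, -1], [0, -4, 8, 0.01, -0.09, 0, -1], [1, -5, 12, 0.01, -0.14, 0, -1], [1, -5, 15, 0.01, -0.19, 0, -1], [1, -5, 15, 0.01, -0.24, 0, -1], [1, -5, 15, 0.01, -0.29, 0, -1], [1, -5, 15, 0.01, -0.34, 0, -1], [1, -5, 15, 0.01, -0.38, 0, -1]]]'

```text
time: 1.7
position: [0.3964, 0.1596, 0.3215]
tool_rot: [-0.622, -0.32, -0.16, 0.697]
ft_force: [0.9, 0.2, 0.5]
grip_width: 0.0871
```

>>> jog_arm --increments '[[[0, 0, 0, 0.01, -0.04, -0.02, -1], [0, 0, 0, 0.02, -0.08, -0.05, -1], [0, 0, 0, 0.03, -0.1, -0.08, -1], [0, 0, 0, 0.03, -0.1, -0.08, -1]]]'

```text
time: 2.1
position: [0.4316, 0.0791, 0.2759]
tool_rot: [-0.635, -0.296, -0.153, 0.697]
ft_force: [0.4, 0.7, 0.6]
grip_width: 0.0867
```

Run:
```python
from h import *
o=st()
cv2.imwrite('pics/wr1.png',camera('wrist')[...,::-1]); cv2.imwrite('pics/sd1.png',camera('side')[...,::-1])
```

```text
t 2.1 q [-0.3166  0.0141  2.275   0.8948  0.4265 -2.8524] tcp [0.4316 0.0791 0.2759] grip [0.4206 0.0764 0.2908]
 dir [ 0.59    0.1463 -0.794 ] head 13.9 pitch 52.6 jaw [-0.2185  0.9757  0.0174] F [0.4191 0.7112 0.5878] w 0.0867
```

View pics/wr1.png

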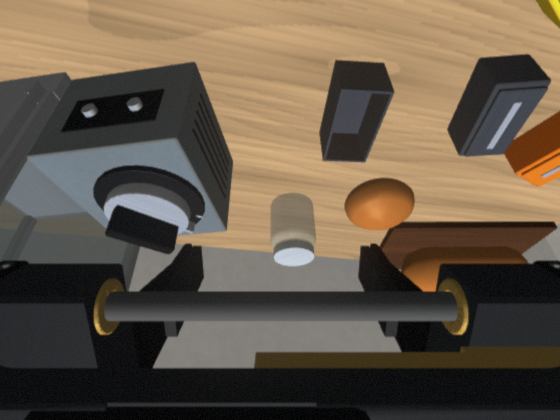

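View pics/sd1.png

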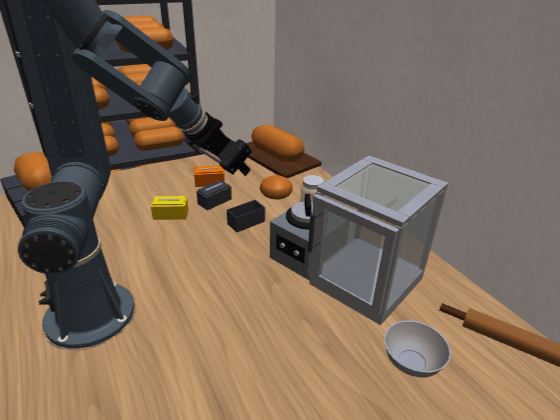

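```bash
cat > data.py <<'E'
import numpy as np
D=[([0.99752,0.52840,1.43386,0,1.18138,-0.17848],[0.2400,0.5764,0.2217],[0.6940964,-0.13896236,0.13838691,-0.69265338]),
([0.5986,0.058,1.9847,-0.6974,0.6058,-0.4991],[0.4086,0.2779,0.3486],[0.666,0.247,0.24,-0.662]),
([-0.3166,0.0141,2.275,0.8948,0.4265,-2.8524],[0.4316,0.0791,0.2759],[-0.635,-0.296,-0.153,0.697])]
E
python3 - <<'E'
from h import *; from data import D
import itertools
Z=lambda a:Ro.from_euler('z',a); Y=lambda a:Ro.from_euler('y',a)
for s in itertools.product((1,-1),repeat=4):
  for s23 in itertools.product((1,-1),repeat=2):
    T=[(Z(q[0])*Y(s23[0]*q[1]+s23[1]*q[2])*Z(s[0]*q[3])*Y(s[1]*q[4])*Z(s[2]*q[5])).inv()*Ro.from_quat(r) for q,p,r in D]
    e=[(T[0].inv()*t).magnitude() for t in T[1:]]
    if max(e)<.3: print(s,s23,e,T[0].as_matrix())
o=get_obs(); print(list(o['q']),list(o['position']),list(o['tool_rot']))
E
```

```text
(1, 1, 1, 1) (1, 1) [0.0008020337876496645, 0.0014267350012192768] [[-0.      0.0001 -1.    ]
 [-1.      0.      0.    ]
 [ 0.      1.      0.0001]]
(1, 1, 1, -1) (1, 1) [0.0008020337876496645, 0.0014267350012192768] [[-0.      0.0001 -1.    ]
 [-1.      0.      0.    ]
 [ 0.      1.      0.0001]]
[np.float64(-0.3151678642695941), np.float64(0.014858455259326175), np.float64(2.2712425293909253), np.float64(0.8931842592649422), np.float64(0.4258573684702697), np.float64(-2.854155889347647)] [np.float64(0.433491236290975), np.float64(0.07881903830492226), np.float64(0.27694261419159455)] [np.float64(-0.6356264622074491), np.float64(-0.2989397126248458), np.float64(-0.15235171856031912), np.float64(0.6952718911398146)]
```

```bash
cat > kin.py <<'E'
from h import *
from scipy.optimize import least_squares
import json,os
LO=np.array([-3.08,-.75,.22,-1.43,0,-2.85]);HI=np.array([3.08,2.2,2.44,4.57,2.65,2.85])
Z=lambda a:Ro.from_euler('z',a); Y=lambda a:Ro.from_euler('y',a)
T0=Ro.from_matrix([[0,0,-1],[-1,0,0],[0,1,0.]])
def rec():
    o=get_obs(); L=json.load(open('log.json')) if os.path.exists('log.json') else []
    L.append([list(map(float,o[k])) for k in('q','position','tool_rot')]); json.dump(L,open('log.json','w'))
def basis(q):
    # columns: z0 d1 ; a0 ; a1,L1 ; a2,L2 ; a3,L3
    A=Z(q[0]);B=A*Y(q[1]);C=B*Y(q[2]);E=C*Z(q[3])*Y(q[4])
    e=np.eye(3); return np.c_[e[2],A.apply(e[0]),B.apply(e[0]),B.apply(e[2]),C.apply(e[0]),C.apply(e[2]),E.apply(e[0]),E.apply(e[2])]
def par():
    from data import D
    L=[(q,p) for q,p,_ in D]
    if os.path.exists('log.json'): L+=[(q,p) for q,p,_ in json.load(open('log.json'))]
    A=np.vstack([basis(q) for q,_ in L]+[1e-4*np.eye(8)]);b=np.hstack([p for _,p in L]+[np.zeros(8)])
    x,_,_,s=np.linalg.lstsq(A,b,rcond=None); return x,np.abs(A@x-b)[:-8].max(),s
P=None
def fk(q):
    global P
    if P is None: P=par()[0]
    return basis(q)@P,Z(q[0])*Y(q[1]+q[2])*Z(q[3])*Y(q[4])*Z(q[5])*T0
def ik(pos,R,q0=None,n=30):
    rng=np.random.default_rng(0); out=[]
    def f(q):
        p,r=fk(q); return np.r_[(p-pos)*10,(r.inv()*R).as_rotvec()]
    for k in range(n):
        s=np.clip(q0,LO+1e-3,HI-1e-3) if k==0 and q0 is not None else rng.uniform(np.maximum(LO,[-1.5,-.7,.3,-1.4,0,-2.8]),np.minimum(HI,[1.5,1.5,2.4,4.5,2.6,2.8]))
        r=least_squares(f,s,bounds=(LO,HI))
        if r.cost<1e-7 and not any(np.abs(r.x-x).max()<.02 for x in out): out.append(r.x)
    return out
E
python3 - <<'E'
from kin import *
rec(); x,e,s=par(); print(x,e,s)
E
```

```text
[ 0.9739 -1.4407  1.8942 -0.3785  0.0918  1.6186  0.8536 -1.2304] 0.09325593989731956 [3.9594 3.7792 1.2252 0.5345 0.4688 0.1525 0.0942 0.047 ]
```

Run:
```python
from kin import *
from data import D
L=[(q,p) for q,p,_ in D]
for q,p in L:
    b=basis(q); q=np.array(q); p=np.array(p); th=q[0]
    w=p-0.0*b[:,7]; print('in base plane', Z(-q[0]).apply(p), 'dir',Z(-q[0]).apply(b[:,7]))
```

```text
in base plane [0.6144 0.111  0.2217] dir [-0.002 -0.    -1.   ]
in base plane [ 0.4941 -0.0007  0.3486] dir [ 0.5338 -0.3657 -0.7625]
in base plane [0.3855 0.2095 0.2759] dir [ 0.5151  0.3227 -0.794 ]
```

```bash
sed -i 's/E.apply(e\[2\])\]/E.apply(e[2]),A.apply(e[1])]/; s/np.eye(8)/np.eye(9)/; s/np.zeros(8)/np.zeros(9)/; s/\[:-8\]/[:-9]/' kin.py
python3 - <<'E'
from kin import *
x,e,s=par(); print(x,e,s)
q=get_obs()['q']
for h in(15,0,-10,-20,-30):
  for p in (30,45,60):
    for b in (.1,0):
      R=tgt(h,p); y=R[0].as_matrix()[:,1]; pos=np.array([.508,-.195,.205])+y*(grip_point_offset-b)
      for k,r in enumerate(R):
        for z in ik(pos,r,q,12): print(h,p,b,k,z)
E
```

```text
[0.274  0.0002 0.     0.5879 0.114  0.3917 0.0001 0.3052 0.111 ] 2.3377827882434254e-05 [3.9595 3.7813 2.0574 1.1248 0.5288 0.4642 0.1446 0.0942 0.0268]
15 30 0.1 0 [-1.3264  0.4561  2.2574  1.3206  1.1056  2.0538]
15 30 0.1 1 [-1.3264  0.4561  2.2574  1.3206  1.1056 -1.0878]
15 30 0 0 [-1.0703  0.6107  2.2013  1.6087  1.0011  1.9535]
15 30 0 1 [-1.0703  0.6107  2.2013  1.6087  1.0011 -1.1881]
15 45 0.1 0 [-1.1409  0.2688  2.1133  1.0487  0.9344  2.5755]
15 45 0.1 1 [-1.1409  0.2688  2.1133  1.0487  0.9344 -0.5661]
15 45 0 0 [-0.9525  0.4691  2.099   1.3107  0.7556  2.4061]
15 45 0 1 [-0.9525  0.4691  2.099   1.3107  0.7556 -0.7355]
15 60 0.1 1 [-0.9298  0.2098  1.9383  0.6394  0.8921 -0.0055]
15 60 0 1 [-0.8179  0.4058  1.9684  0.7961  0.6649 -0.1241]
0 30 0 0 [-0.9925  0.6134  2.3266  2.0356  0.9464  1.7789]
0 30 0 1 [-0.9925  0.6134  2.3266  2.0356  0.9464 -1.3627]
0 45 0.1 0 [-1.0658  0.1997  2.2356  1.2602  0.7075  2.634 ]
0 45 0.1 1 [-1.0658  0.1997  2.2356  1.2602  0.7075 -0.5076]
0 45 0 0 [-0.8798  0.444   2.1864  1.657   0.5787  2.3313]
0 45 0 1 [-0.8798  0.444   2.1864  1.6
[... 1294 characters left out ...]
61    0.2646 -2.4299]
-20 60 0 1 [-0.6534  0.3686  2.051   0.61    0.2646  0.7117]
-30 30 0 0 [-0.6144  0.6239  2.3902  3.0428  0.9203  1.5853]
-30 30 0 1 [-0.6144  0.6239  2.3902  3.0428  0.9203 -1.5563]
-30 45 0.1 0 [-0.6235  0.1633  2.2959  2.5276  0.1228  2.1105]
-30 45 0.1 1 [-0.6235  0.1633  2.2959  2.5276  0.1228 -1.0311]
-30 45 0 0 [-0.6018  0.4335  2.2275  2.9585  0.3082  1.6901]
-30 45 0 1 [-0.6018  0.4335  2.2275  2.9585  0.3082 -1.4515]
-30 60 0.1 0 [-0.5996  0.1358  2.0408  0.0884  0.4442 -1.7165]
-30 60 0.1 1 [-0.5996  0.1358  2.0408  0.0884  0.4442  1.4251]
-30 60 0 0 [-0.5898  0.371   2.0455  0.1631  0.2051 -1.7879]
-30 60 0 1 [-0.5898  0.371   2.0455  0.1631  0.2051  1.3537]
```

```bash
cat >> kin.py <<'E'
def plan(qt,jaw=-1,calls=3,q0=None):
    q0=get_obs()['q'] if q0 is None else q0; qt=np.array(qt)
    # rows needed
    for N in range(1,80):
        qs=[q0+(qt-q0)*k/N for k in range(N+1)]; F=[fk(q) for q in qs]
        if all((F[k+1][1]*F[k][1].inv()).magnitude()<np.radians(8.2) and np.linalg.norm(F[k+1][0]-F[k][0])<.042 and np.abs(qs[1]-qs[0]).max()<.19 for k in range(N)): break
    for c in range(0,N,8):
        if c//8>=calls: break
        p0,r0=F[c]
        rows=[[*np.round((F[k][1]*r0.inv()).as_rotvec(degrees=True),0),*np.round(F[k][0]-p0,2 if 0 else 3),jaw] for k in range(c+1,min(c+8,N)+1)]
        print('N',N,'call',c//8,json.dumps([[ [float(v) for v in r] for r in rows]]),'end',F[min(c+8,N)][0])
def hd(head,pitch,k,grip,q0=None,n=15):
    r=tgt(head,pitch)[k]; y=r.as_matrix()[:,1]; return ik(np.array(grip)+y*grip_point_offset,r,q0,n)
E
python3 - <<'E'
from kin import *
plan([-1.1409,0.2688,2.1133,1.0487,0.9344,-0.5661])
E
```

```text
N 22 call 0 [[[5.0, 2.0, -6.0, 0.004, -0.011, -0.002, -1.0], [10.0, 3.0, -13.0, 0.009, -0.022, -0.004, -1.0], [14.0, 5.0, -19.0, 0.012, -0.034, -0.006, -1.0], [19.0, 6.0, -26.0, 0.016, -0.045, -0.008, -1.0], [24.0, 7.0, -32.0, 0.019, -0.057, -0.01, -1.0], [29.0, 9.0, -38.0, 0.022, -0.069, -0.011, -1.0], [34.0, 10.0, -45.0, 0.025, -0.082, -0.013, -1.0], [39.0, 11.0, -51.0, 0.027, -0.094, -0.014, -1.0]]] end [ 0.4609 -0.0155  0.2631]
N 22 call 1 [[[5.0, 1.0, -6.0, 0.002, -0.013, -0.001, -1.0], [10.0, 2.0, -13.0, 0.004, -0.026, -0.002, -1.0], [15.0, 4.0, -19.0, 0.005, -0.039, -0.003, -1.0], [20.0, 5.0, -26.0, 0.006, -0.052, -0.003, -1.0], [25.0, 6.0, -32.0, 0.007, -0.066, -0.004, -1.0], [30.0, 7.0, -38.0, 0.007, -0.079, -0.004, -1.0], [35.0, 8.0, -44.0, 0.006, -0.093, -0.004, -1.0], [40.0, 9.0, -50.0, 0.006, -0.107, -0.004, -1.0]]] end [ 0.4667 -0.1228  0.2593]
N 22 call 2 [[[5.0, 1.0, -6.0, -0.001, -0.014, 0.0, -1.0], [10.0, 2.0, -12.0, -0.003, -0.029, 0.001, -1.0], [15.0, 2.0, -18.0, -0.005, -0.043, 0.001, -1.0], [21.0, 3.0, -24.0, -0.007, -0.058, 0.002, -1.0], [26.0, 4.0, -30.0, -0.011, -0.072, 0.002, -1.0], [31.0, 4.0, -36.0, -0.014, -0.087, 0.003, -1.0]]] end [ 0.4525 -0.2099  0.2625]
```

>>> jog_arm --increments '[[[5, 2, -6, 0, -0.01, 0, -1], [10, 3, -13, 0, -0.02, 0.01, -1], [14, 5, -19, 0.01, -0.03, 0.01, -1], [19, 6, -26, 0.01, -0.045, 0.01, -1], [24, 7, -32, 0.01, -0.06, 0.01, -1], [29, 9, -38, 0.01, -0.07, 0.01, -1], [34, 10, -45, 0.01, -0.08, 0.01, -1], [39, 11, -51, 0.01, -0.09, 0.01, -1]]]'

```text
time: 3.0
position: [0.4429, -0.01, 0.2872]
tool_rot: [-0.45, 0.13, -0.461, 0.754]
ft_force: [-1.1, -0.1, 1.1]
grip_width: 0.0872
```

Run:
```python
from kin import *
rec();st();print(par()[:2])
plan([-1.1409,0.2688,2.1133,1.0487,0.9344,-0.5661])
```

```text
t 3.0 q [-0.6473  0.0197  2.2144  0.8704  0.6865 -1.9386] tcp [ 0.4429 -0.01    0.2872] grip [ 0.432  -0.0132  0.3021]
 dir [ 0.5778  0.1708 -0.7981] head 16.5 pitch 53.0 jaw [0.61   0.5593 0.5613] F [-1.0774 -0.1166  1.1246] w 0.0872
(array([ 0.2739,  0.0005, -0.0003,  0.5881,  0.114 ,  0.3914, -0.0001,
        0.3055,  0.111 ]), np.float64(2.5602102109542613e-05))
N 14 call 0 [[[5.0, 1.0, -6.0, 0.003, -0.013, -0.002, -1.0], [10.0, 3.0, -13.0, 0.006, -0.026, -0.005, -1.0], [15.0, 4.0, -19.0, 0.009, -0.039, -0.007, -1.0], [20.0, 5.0, -25.0, 0.011, -0.052, -0.009, -1.0], [25.0, 6.0, -32.0, 0.013, -0.066, -0.011, -1.0], [30.0, 7.0, -38.0, 0.015, -0.08, -0.013, -1.0], [35.0, 8.0, -44.0, 0.016, -0.094, -0.014, -1.0], [40.0, 9.0, -50.0, 0.016, -0.109, -0.016, -1.0]]] end [ 0.4591 -0.1186  0.2711]
N 14 call 1 [[[5.0, 1.0, -6.0, 0.0, -0.015, -0.002, -1.0], [10.0, 2.0, -12.0, -0.0, -0.03, -0.003, -1.0], [15.0, 2.0, -18.0, -0.001, -0.045, -0.005, -1.0], [21.0, 3.0, -24.0, -0.002, -0.06, -0.006, -1.0], [26.0, 4.0, -30.0, -0.004, -0.076, -0.007, -1.0], [31.0, 4.0, -36.0, -0.007, -0.091, -0.009, -1.0]]] end [ 0.4526 -0.2098  0.2625]
```

>>> jog_arm --increments '[[[5, 1, -6, 0, -0.015, 0, -1], [10, 3, -13, 0, -0.025, 0, -1], [15, 4, -19, 0.01, -0.04, 0, -1], [20, 5, -25, 0.01, -0.05, 0, -1], [25, 6, -32, 0.01, -0.065, 0, -1], [30, 7, -38, 0.01, -0.08, 0, -1], [35, 8, -44, 0.01, -0.095, 0, -1], [40, 9, -50, 0.01, -0.11, 0, -1]]]'

```text
time: 3.8
position: [0.4526, -0.119, 0.2875]
tool_rot: [0.11, -0.505, 0.624, -0.585]
ft_force: [-0.5, 0.1, -0.6]
grip_width: 0.087
```

Run:
```python
from kin import *
rec();st()
plan([-1.1409,0.2688,2.1133,1.0487,0.9344,-0.5661])
```

```text
t 3.8 q [-0.9531  0.1201  2.1452  0.935   0.8776 -1.1107] tcp [ 0.4526 -0.119   0.2875] grip [ 0.441  -0.1226  0.3017]
 dir [ 0.6196  0.1965 -0.76  ] head 17.6 pitch 49.5 jaw [ 0.7293 -0.5021  0.4648] F [-0.4931  0.1283 -0.5531] w 0.087
N 6 call 0 [[[5.0, 1.0, -6.0, 0.001, -0.015, -0.004, -1.0], [10.0, 2.0, -12.0, 0.002, -0.029, -0.008, -1.0], [15.0, 3.0, -18.0, 0.002, -0.044, -0.012, -1.0], [20.0, 3.0, -24.0, 0.002, -0.06, -0.016, -1.0], [26.0, 4.0, -30.0, 0.001, -0.075, -0.021, -1.0], [31.0, 5.0, -36.0, -0.0, -0.091, -0.025, -1.0]]] end [ 0.4526 -0.2098  0.2625]
```

>>> jog_arm --increments '[[[5, 1, -6, 0, -0.015, -0.005, -1], [10, 2, -12, 0, -0.03, -0.01, -1], [15, 3, -18, 0, -0.045, -0.01, -1], [20, 3, -24, 0, -0.06, -0.015, -1], [26, 4, -30, 0, -0.075, -0.02, -1], [31, 5, -36, 0, -0.09, -0.025, -1], [31, 5, -36, 0, -0.09, -0.025, -1]]]'

```text
time: 4.5
position: [0.4527, -0.2096, 0.2623]
tool_rot: [0.181, 0.684, -0.612, 0.352]
ft_force: [-0.4, 0.9, -0.2]
grip_width: 0.0872
```

Run:
```python
from kin import *
rec();o=st()
cv2.imwrite('pics/wr2.png',camera('wrist')[...,::-1]); cv2.imwrite('pics/sd2.png',camera('side')[...,::-1])
for X in ([.508,-.195,.255],[.508,-.195,.205],[.508,-.195,.155]): print(proj('wrist',X))
```

```text
t 4.5 q [-1.1378  0.2685  2.1094  1.0405  0.9347 -0.5556] tcp [ 0.4527 -0.2096  0.2623] grip [ 0.44   -0.2131  0.2756]
 dir [ 0.679   0.185  -0.7105] head 15.2 pitch 45.3 jaw [ 0.2606 -0.9655 -0.0024] F [-0.4302  0.8766 -0.1917] w 0.0872
[282.2496 181.7113]
[282.1025 214.8909]
[281.9987 238.301 ]
```

View pics/wr2.png

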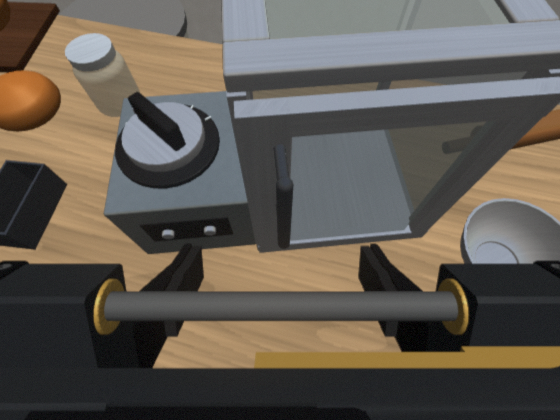

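View pics/sd2.png

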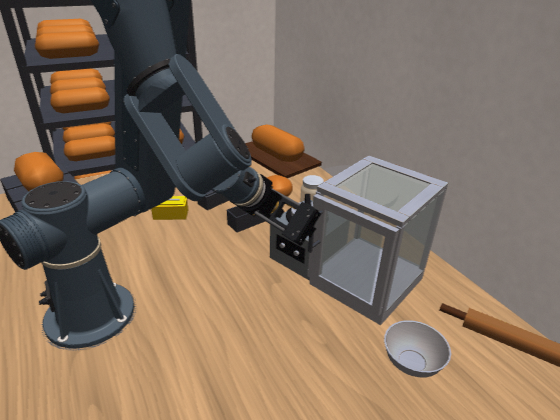

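>>> jog_arm --increments '[[[0, 0, 0, 0.025, 0.005, -0.025, -1], [0, 0, 0, 0.045, 0.01, -0.047, -1], [0, 0, 0, 0.068, 0.016, -0.07, -1], [0, 0, 0, 0.068, 0.016, -0.07, -1], [0, 0, 0, 0.068, 0.016, -0.07, 0], [0, 0, 0, 0.068, 0.016, -0.07, 1], [0, 0, 0, 0.068, 0.016, -0.07, 1], [0, 0, 0, 0.068, 0.016, -0.07, 1]]]' --squeeze 25

```text
time: 5.4
position: [0.5202, -0.1921, 0.1936]
tool_rot: [0.18, 0.684, -0.612, 0.354]
ft_force: [0.1, -0.4, -0.1]
grip_width: 0.0628
```

>>> jog_arm --increments '[[[0, 0, 0, 0, 0, 0, 1], [0, 0, 0, 0, 0, 0, 1], [0, 0, 0, 0, 0, 0, 1]]]'

```text
time: 5.7
position: [0.5201, -0.1923, 0.1938]
tool_rot: [0.18, 0.684, -0.612, 0.354]
ft_force: [-0.3, -0.4, 0.2]
grip_width: 0.0387
```

Run:
```python
from kin import *
rec();o=st()
cv2.imwrite('pics/wr3.png',camera('wrist')[...,::-1])
```

```text
t 5.7 q [-0.9542  0.4633  2.0936  1.2911  0.7593 -0.7188] tcp [ 0.5201 -0.1923  0.1938] grip [ 0.5074 -0.1958  0.2071]
 dir [ 0.6797  0.1853 -0.7097] head 15.3 pitch 45.2 jaw [ 0.2635 -0.9647  0.0005] F [-0.2675 -0.3947  0.1723] w 0.0387
```

View pics/wr3.png

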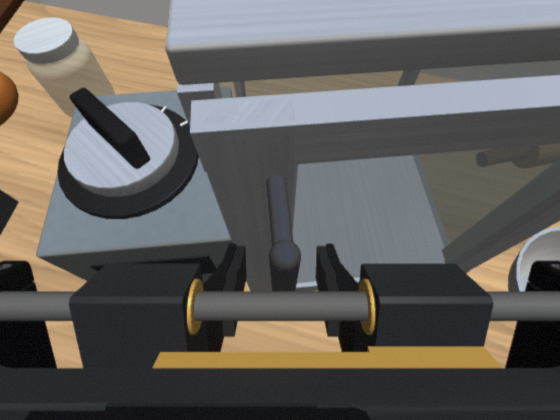

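>>> jog_arm --increments '[[[0, 0, 0, 0, 0, 0, 1], [0, 0, 0, 0, 0, 0, 1], [0, 0, 0, 0, 0, 0, 1], [0, 0, 0, 0, 0, 0, 1], [0, 0, 0, 0, 0, 0, 1]]]'

```text
time: 6.25
position: [0.5206, -0.1936, 0.1937]
tool_rot: [0.18, 0.683, -0.613, 0.354]
ft_force: [2.2, -3.5, -2.1]
grip_width: 0.01
```

Run:
```python
from kin import *
rec();o=st()
g=o['position']-grip_point_offset*Ro.from_quat(o['tool_rot']).as_matrix()[:,1]
c=np.array([.687,-.214]);a=np.radians(20);ex=np.array([np.cos(a),np.sin(a)]);ey=np.array([-ex[1],ex[0]])
# hinge from grip (door ~shut)
off=.035+.014/2+0
hg=g[:2]-ey*.185+ex*.042
print('hinge',hg,'from cab', c-.122*ex-.106*ey)
r=g[:2]-hg
q=o['q']
for th,dh in ((15,5),(30,15),(45,28),(55,40),(65,50)):
    t=-np.radians(th); 
    # door angle grows: free edge swings towards -x => +y dir rotates to -x: CCW(+)
    t=np.radians(th); rr=np.array([np.cos(t)*r[0]-np.sin(t)*r[1],np.sin(t)*r[0]+np.cos(t)*r[1]])
    for h in (15,15+dh):
        for p in (45,55):
            s=hd(h,p,1,[*(hg+rr),.207],q,6); print(th,h,p,hg+rr-g[:2],s[:1])
```

```text
t 6.25 q [-0.9543  0.4638  2.0921  1.2919  0.7578 -0.7188] tcp [ 0.5206 -0.1936  0.1937] grip [ 0.5079 -0.197   0.207 ]
 dir [ 0.6801  0.1832 -0.7099] head 15.1 pitch 45.2 jaw [ 0.262  -0.9651  0.0019] F [ 2.2494 -3.481  -2.0535] w 0.01
hinge [ 0.6106 -0.3565] from cab [ 0.6086 -0.3553]
15 15 45 [-0.0378 -0.032 ] [array([-1.0848,  0.4604,  2.1101,  1.2229,  0.8232, -0.7689])]
15 15 55 [-0.0378 -0.032 ] [array([-0.9896,  0.4053,  2.0338,  0.9471,  0.7354, -0.4167])]
15 20 45 [-0.0378 -0.032 ] [array([-1.0929,  0.4724,  2.0719,  1.1397,  0.8818, -0.7632])]
15 20 55 [-0.0378 -0.032 ] [array([-0.9991,  0.4174,  2.0049,  0.8994,  0.7959, -0.4523])]
30 15 45 [-0.066  -0.0727] [array([-1.196 ,  0.4697,  2.0802,  1.1338,  0.8875, -0.7747])]
30 15 55 [-0.066  -0.0727] [array([-1.101 ,  0.4135,  2.0141,  0.8983,  0.8001, -0.4666])]
30 30 45 [-0.066  -0.0727] [array([-1.1939,  0.5113,  1.9562,  0.9296,  1.0611, -0.785 ])]
30 30 55 [-0.066  -0.0727] [array([-1.1084,  0.4541,  1.9179,  0.766 ,  0.9717, -0.5717])]
45 15 45 [-0.0827 -0.1194] [array([-1.2729,  0.4926,  2.0106,  1.0547,  0.9484, -0.7
[... 307 characters left out ...]
[array([-1.3033,  0.5144,  1.9473,  1.0127,  0.9855, -0.7163])]
55 15 55 [-0.0868 -0.1522] [array([-1.2187,  0.4636,  1.8958,  0.8128,  0.9052, -0.468 ])]
55 55 45 [-0.0868 -0.1522] [array([-1.2232,  0.6459,  1.6006,  0.6227,  1.4453, -0.8717])]
55 55 55 [-0.0868 -0.1522] [array([-1.1682,  0.5835,  1.6176,  0.5249,  1.3308, -0.7872])]
65 15 45 [-0.0852 -0.1852] [array([-1.3183,  0.5406,  1.8745,  0.9797,  1.019 , -0.6762])]
65 15 55 [-0.0852 -0.1852] [array([-1.2389,  0.4931,  1.8268,  0.7851,  0.9432, -0.4452])]
65 65 45 [-0.0852 -0.1852] [array([-1.2031,  0.7113,  1.4388,  0.5344,  1.5943, -0.9238])]
65 65 55 [-0.0852 -0.1852] [array([-1.159 ,  0.6457,  1.4751,  0.4473,  1.4659, -0.8724])]
```

```bash
cat >> kin.py <<'E'
HG=np.array([.6106,-.3565]); G0=np.array([.5079,-.197])
def hpos(th):
    t=np.radians(th); r=G0-HG; return HG+np.array([np.cos(t)*r[0]-np.sin(t)*r[1],np.sin(t)*r[0]+np.cos(t)*r[1]])
E
python3 - <<'E'
from kin import *
q=get_obs()['q']
print('bowl',ray('scene',(117,262),.06),ray('side',(416,338),.06))
for th in (80,95,105):
  for dh in (-40,-20,0):
    s=hd(15+th+dh,45,1,[*hpos(th),.207],q,6); print(th,dh,hpos(th),s[:2])
# rows by 8 deg following (tcp)
r0=tgt(15,45)[1];y0=r0.as_matrix()[:,1]; 
for th in range(0,106,7):
    y=tgt(15+th,45)[1].as_matrix()[:,1]; print(th,np.round(hpos(th)-G0+grip_point_offset*(y-y0)[:2],3))
E
```

```text
bowl [ 0.5664 -0.4767  0.06  ] [ 0.6198 -0.4593  0.06  ]
80 -40 [ 0.4357 -0.4299] [array([-1.2438,  0.7315,  1.3896,  0.6067,  1.5576, -0.813 ])]
80 -20 [ 0.4357 -0.4299] [array([-1.1732,  0.8017,  1.2201,  0.4574,  1.7668, -0.9739])]
80 0 [ 0.4357 -0.4299] [array([-1.0917,  0.8603,  1.0803,  0.2928,  1.9323, -1.1803])]
95 -40 [ 0.4607 -0.4727] [array([-1.1825,  0.8497,  1.1055,  0.5091,  1.7926, -0.8777])]
95 -20 [ 0.4607 -0.4727] [array([-1.1085,  0.9185,  0.9425,  0.352 ,  1.9867, -1.0847])]
95 0 [ 0.4607 -0.4727] [array([-1.0277,  0.9688,  0.8239,  0.1604,  2.1191, -1.3486])]
105 -40 [ 0.4831 -0.497 ] [array([-1.1339,  0.935 ,  0.9035,  0.4525,  1.9512, -0.932 ])]
105 -20 [ 0.4831 -0.497 ] [array([-1.0594,  1.0023,  0.7449,  0.2799,  2.1328, -1.176 ])]
105 0 [ 0.4831 -0.497 ] [array([-0.9803,  1.045 ,  0.6444,  0.0601,  2.2356, -1.4863])]
0 [0. 0.]
7 [-0.019 -0.012]
14 [-0.037 -0.027]
21 [-0.052 -0.043]
28 [-0.066 -0.061]
35 [-0.077 -0.081]
42 [-0.086 -0.102]
49 [-0.092 -0.124]
56 [-0.095 -0.146]
63 [-0.096 -0.169]
70 [-0.094 -0.192]
77 [-0.089 -0.214]
84 [-0.082 -0.235]
91 [-0.071 -0.256]
98 [-0.059 -0.275]
105 [-0.044 -0.292]
```

>>> jog_arm --increments '[[[0, 0, 4, -0.01, -0.006, 0, 1], [0, 0, 10, -0.027, -0.018, 0, 1], [0, 0, 17, -0.044, -0.033, 0, 1], [0, 0, 24, -0.058, -0.051, 0, 1], [0, 0, 31, -0.071, -0.069, 0, 1], [0, 0, 38, -0.081, -0.09, 0, 1], [0, 0, 45, -0.089, -0.111, 0, 1], [0, 0, 52, -0.094, -0.134, 0, 1]]]'

```text
time: 7.05
position: [0.4293, -0.3295, 0.1938]
tool_rot: [-0.136, 0.691, -0.397, 0.588]
ft_force: [16.4, 0.8, -5.3]
grip_width: 0.0094
```

Run:
```python
from kin import *
rec();o=st()
cv2.imwrite('pics/sc4.png',camera('scene')[...,::-1])
y=Ro.from_quat(o['tool_rot']).as_matrix()[:,1]
g=(o['position']-grip_point_offset*y)[:2]
print('r',np.linalg.norm(g-HG),np.linalg.norm(G0-HG)); th0=np.degrees(np.arctan2(*(g-HG)[::-1])-np.arctan2(*(G0-HG)[::-1])); print('th',th0)
```

```text
t 7.05 q [-1.1699  0.6781  1.5179  0.535   1.5509 -0.9555] tcp [ 0.4293 -0.3295  0.1938] grip [ 0.4241 -0.3416  0.207 ]
 dir [ 0.2792  0.6475 -0.7091] head 66.7 pitch 45.2 jaw [ 0.9214 -0.3886  0.0079] F [16.3569  0.8189 -5.3073] w 0.0094
r 0.18713247002461073 0.18970382178543477
th 52.647591571042895
```

View pics/sc4.png

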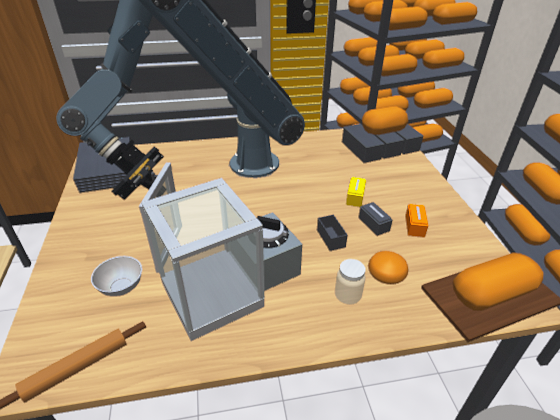

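>>> jog_arm --increments '[[[0, 0, 7, 0.002, -0.022, 0, 1], [0, 0, 14, 0.002, -0.045, 0, 1], [0, 0, 21, 0.006, -0.067, 0, 1], [0, 0, 28, 0.012, -0.088, 0, 1], [0, 0, 35, 0.02, -0.109, 0, 1], [0, 0, 41, 0.03, -0.128, 0, 1], [0, 0, 45, 0.037, -0.14, 0, 1], [0, 0, 45, 0.037, -0.14, 0, 1]]]'

```text
time: 7.9
position: [0.47, -0.4713, 0.1935]
tool_rot: [-0.393, 0.582, -0.139, 0.698]
ft_force: [6.9, 7.3, 2.2]
grip_width: 0.0097
```

Run:
```python
from kin import *
rec();o=st()
a=camera('scene')[...,::-1];b=camera('side')[...,::-1]
cv2.imwrite('pics/b5.png',np.hstack([cv2.resize(a[120:340,60:310],None,fx=1.6,fy=1.6),cv2.resize(b[150:400,270:500],(int(230*352/250),352))]))
print(ray('scene',(117,273),.06),ray('side',(416,345),.06))
```

```text
t 7.9 q [-1.0119  1.001   0.7462  0.1486  2.1631 -1.3822] tcp [ 0.47   -0.4713  0.1935] grip [ 0.4749 -0.4836  0.2068]
 dir [-0.2637  0.6531 -0.7098] head 112.0 pitch 45.2 jaw [0.9218 0.3873 0.014 ] F [6.9249 7.3082 2.2204] w 0.0097
[ 0.6114 -0.4714  0.06  ] [ 0.6062 -0.4737  0.06  ]
```

View pics/b5.png

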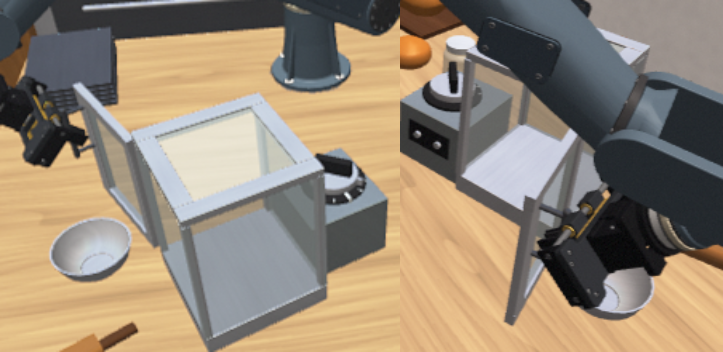

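>>> jog_arm --increments '[[[0, 0, 0, 0, 0, 0, 0], [0, 0, 0, 0, 0, 0, -0.5], [0, 0, 0, 0, 0, 0, -0.5], [0, 0, 0, 0, 0, 0, -0.5], [0, 0, 0, 0.01, -0.02, 0.02, -0.5], [0, 0, 0, 0.02, -0.05, 0.05, -0.5], [0, 0, 0, 0.03, -0.08, 0.09, -0.5], [0, 0, 0, 0.03, -0.08, 0.13, -0.5]]]'

```text
time: 8.8
position: [0.4808, -0.5365, 0.3274]
tool_rot: [-0.379, 0.594, -0.119, 0.699]
ft_force: [-4.9, 3.0, 4.2]
grip_width: 0.0625
```

Run:
```python
from kin import *
rec();o=st(); print(par()[:2])
a=camera('scene')[...,::-1]
cv2.imwrite('pics/b6.png',a[60:340,0:310])
```

```text
t 8.8 q [-1.0391  1.0949  0.2199  0.2188  2.647  -1.2926] tcp [ 0.4808 -0.5365  0.3274] grip [ 0.4861 -0.5493  0.3399]
 dir [-0.2834  0.6851 -0.6711] head 112.5 pitch 42.2 jaw [0.9217 0.3878 0.0066] F [-4.9445  3.0174  4.2194] w 0.0625
(array([ 0.2742,  0.    , -0.0001,  0.588 ,  0.1141,  0.3917, -0.    ,
        0.3055,  0.111 ]), np.float64(5.5348413406264285e-05))
```

View pics/b6.png

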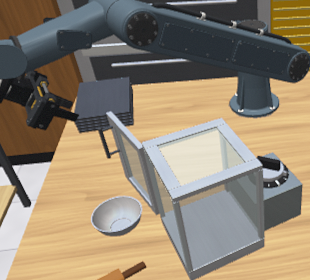

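Run:
```python
from kin import *
q=get_obs()['q']
a=np.radians(20);ex=np.array([np.cos(a),np.sin(a)]);ey=np.array([-ex[1],ex[0]]);c=np.array([.687,-.214])
t=np.radians(17); te=np.array([np.cos(t),np.sin(t)])
for p in (20,30,40,50):
  for k in (0,1):
    g=np.array([.468,.355])-te*.04
    print('pick',p,k,[x for x in hd(17,p,k,[*g,.037],None,15)])
    for xx in (-.2,-.1):
        g=c+ex*xx+ey*.01
        print('  place',xx,p,k,[x for x in hd(20,p,k,[*g,.085],None,15)])
```

```text
pick 20 0 [array([0.6347, 1.2802, 2.2946, 3.4591, 1.6325, 1.7107])]
  place -0.2 20 0 [array([-1.2408,  1.016 ,  2.029 ,  1.5168,  1.2253,  1.6735])]
  place -0.1 20 0 [array([-1.0147,  1.0052,  1.9457,  1.7057,  1.1892,  1.772 ])]
pick 20 1 [array([ 0.6347,  1.2802,  2.2946,  3.4591,  1.6325, -1.4309])]
  place -0.2 20 1 [array([-1.2408,  1.016 ,  2.029 ,  1.5168,  1.2253, -1.4681])]
  place -0.1 20 1 [array([-1.0147,  1.0052,  1.9457,  1.7057,  1.1892, -1.3696])]
pick 30 0 [array([0.6123, 1.1311, 2.2941, 3.4229, 1.3185, 1.6606])]
  place -0.2 30 0 [array([-1.1913,  0.9105,  2.033 ,  1.4872,  1.0525,  1.7993])]
  place -0.1 30 0 [array([-0.9703,  0.9073,  1.9383,  1.6425,  0.9991,  1.9134])]
pick 30 1 [array([ 0.6123,  1.1311,  2.2941,  3.4229,  1.3185, -1.481 ])]
  place -0.2 30 1 [array([-1.1913,  0.9105,  2.033 ,  1.4872,  1.0525, -1.3423])]
  place -0.1 30 1 [array([-0.9703,  0.9073,  1.9383,  1.6425,  0.9991, -1.2282])]
pick 40 0 [array([0.5861, 0.9839, 2.2566, 3.4102, 0.9677, 1.605 ])]
  place -0.2 40 0 [array([-1.1253,  0.8158,  2.0165,  1.4077,  0.8831,  1.9737])]
  place -0.1 40 0 [array([-0.9124,  0.8231,  1.9082,  1.5126,  0.8197,  2.1174])]
pick 40 1 [array([ 0.5861,  0.9839,  2.2566,  3.4102,  0.9677, -1.5366])]
  place -0.2 40 1 [array([-1.1253,  0.8158,  2.0165,  1.4077,  0.8831, -1.1679])]
  place -0.1 40 1 [array([-0.9124,  0.8231,  1.9082,  1.5126,  0.8197, -1.0242])]
pick 50 0 [array([0.5588, 0.8615, 2.1885, 3.4365, 0.6101, 1.5295])]
  place -0.2 50 0 [array([-1.0467,  0.7391,  1.9809,  1.2486,  0.7306,  2.2191])]
  place -0.1 50 0 [array([-0.8448,  0.759 ,  1.8578,  1.2797,  0.6737,  2.4139])]
pick 50 1 [array([ 0.5588,  0.8615,  2.1885,  3.4365,  0.6101, -1.6121])]
  place -0.2 50 1 [array([-1.0467,  0.7391,  1.9809,  1.2486,  0.7306, -0.9225])]
  place -0.1 50 1 [array([-0.8448,  0.759 ,  1.8578,  1.2797,  0.6737, -0.7277])]
```

```bash
cat > path.py <<'E'
from kin import *
def follow(wps,pitch,q0,step=.02):
    """wps: (x,y,z,head) grip; follow continuous IK"""
    q=np.array(q0); mx=0
    W=[np.array(w,float) for w in wps]
    for a,b in zip(W[:-1],W[1:]):
        n=int(max(np.linalg.norm((b-a)[:3])/step,abs(b-a)[3]/4,1))
        for i in range(1,n+1):
            w=a+(b-a)*i/n; s=hd(w[3],pitch,1,w[:3],q,1)
            if not s: return False,w,q
            d=np.abs(s[0]-q).max(); mx=max(mx,d)
            if d>.4: return False,w,('jump',q,s[0])
            q=s[0]
    return True,mx,q
E
python3 - <<'E'
from path import *
q=[0.6123,1.1311,2.2941,3.4229,1.3185,-1.481]
for p in (30,):
  for ym in (.1,0,-.1):
   for xm in (.5,.56,.62):
    for z in (.28,.36):
     for hm in (-30,0,20,40):
      r=follow([(.43,.343,.037,17),(.43,.343,.2,17),(xm,ym,z,hm),(.45,-.28,z,20),(.42,-.30,.2,20),(.42,-.3,.085,20),(.60,-.235,.085,20)],p,q)
      print(xm,ym,z,hm,r[0],r[1],r[2] if r[0] else '')
E
```

```text
0.5 0.1 0.28 -30 False [  0.4842  -0.02     0.28   -14.2105] 
0.5 0.1 0.28 0 False [0.4947 0.06   0.28   2.1053] 
0.5 0.1 0.28 20 False [ 0.4623  0.2308  0.2369 18.3846] 
0.5 0.1 0.28 40 False [ 0.4569  0.2495  0.2308 25.8462] 
0.5 0.1 0.36 -30 False [  0.495    0.1174   0.3486 -26.6429] 
0.5 0.1 0.36 0 True 0.36795179571879366 [-0.9476  0.9075  1.9251  1.6561  0.9913 -1.2134]
0.5 0.1 0.36 20 True 0.17734440659532602 [-0.9476  0.9075  1.9251  1.6561  0.9913 -1.2134]
0.5 0.1 0.36 40 True 0.20070038634177134 [-0.9476  0.9075  1.9251  1.6561  0.9913 -1.2134]
0.56 0.1 0.28 -30 True 0.25592471048813037 [-0.9476  0.9075  1.9251  1.6561  0.9913 -1.2134]
0.56 0.1 0.28 0 True 0.161922984386921 [-0.9476  0.9075  1.9251  1.6561  0.9913 -1.2134]
0.56 0.1 0.28 20 True 0.1053692491200211 [-0.9476  0.9075  1.9251  1.6561  0.9913 -1.2134]
0.56 0.1 0.28 40 True 0.15227558732536872 [-0.9476  0.9075  1.9251  1.6561  0.9913 -1.2134]
0.56 0.1 0.36 -30 False [  0.5427   0.1324   0.3387 -23.7333] 
0.56 0.1 0.36 0 True 0.34375575493685684 [-0.9476  0.9075  1.9251  1.6561  0.9913 -1.2134]
0.56 0.1 0.36 20 Tr
[... 3746 characters left out ...]
.28 -30 True 0.34554868031756314 [-0.9476  0.9075  1.9251  1.6561  0.9913 -1.2134]
0.62 -0.1 0.28 0 True 0.11300349588672276 [-0.9476  0.9075  1.9251  1.6561  0.9913 -1.2134]
0.62 -0.1 0.28 20 True 0.0897584552892452 [-0.9476  0.9075  1.9251  1.6561  0.9913 -1.2134]
0.62 -0.1 0.28 40 True 0.1186310484905615 [-0.9476  0.9075  1.9251  1.6561  0.9913 -1.2134]
0.62 -0.1 0.36 -30 False [  0.6058  -0.115    0.36   -25.8333] 
0.62 -0.1 0.36 0 True 0.08511175498492785 [-0.9476  0.9075  1.9251  1.6561  0.9913 -1.2134]
0.62 -0.1 0.36 20 True 0.11040988617126946 [-0.9476  0.9075  1.9251  1.6561  0.9913 -1.2134]
0.62 -0.1 0.36 40 True 0.13523942531950572 [-0.9476  0.9075  1.9251  1.6561  0.9913 -1.2134]
```

Run:
```python
from path import *
q0=get_obs()['q']
te=np.array([np.cos(np.radians(17)),np.sin(np.radians(17))]); tc=np.array([.468,.355])
for back,z,p in ((.12,.2,30),(.08,.25,30),(.04,.25,30),(.06,.22,45)):
    g=tc-te*back; s=hd(17,p,1,[*g,z],[0.6123,1.1311,2.2941,3.4229,1.3185,-1.481],1); print(back,z,p,s)
s=hd(17,30,1,[*(tc-te*.06),.25],[0.6123,1.1311,2.2941,3.4229,1.3185,-1.481],1)[0]
for via in (None,[-.4,.5,1.2,1.5,1.8,-1.3]):
    L=[q0,s] if via is None else [q0,np.array(via),s]
    for a,b in zip(L[:-1],L[1:]):
        for k in np.linspace(0,1,9): 
            q=a+(b-a)*k; p,r=fk(q); w=p-r.as_matrix()[:,1]*.305; print(p,w)
    print()
```

```text
0.12 0.2 30 []
0.08 0.25 30 [array([ 0.657 ,  0.4605,  2.3514,  3.609 ,  0.7445, -1.74  ])]
0.04 0.25 30 [array([ 0.6123,  0.4692,  2.2733,  3.5861,  0.6752, -1.7649])]
0.06 0.22 45 [array([ 0.5886,  0.3972,  2.1949,  3.9154,  0.2955, -2.1131])]
[ 0.4801 -0.5364  0.3404] [ 0.5642 -0.7419  0.5494]
[ 0.6345 -0.3482  0.3293] [ 0.6856 -0.586   0.5132]
[ 0.736  -0.1181  0.3716] [ 0.7542 -0.4034  0.4779]
[0.7806 0.0917 0.4512] [ 0.7642 -0.2128  0.4457]
[0.7897 0.2432 0.523 ] [ 0.7164 -0.0339  0.4186]
[0.7756 0.3351 0.5393] [0.6183 0.1149 0.3985]
[0.7239 0.3821 0.4795] [0.4832 0.2193 0.3868]
[0.6091 0.3879 0.3636] [0.3285 0.2701 0.3847]
[0.4261 0.3422 0.2406] [0.1735 0.265  0.3931]

[ 0.4801 -0.5364  0.3404] [ 0.5642 -0.7419  0.5494]
[ 0.5412 -0.468   0.3532] [ 0.609  -0.6763  0.5654]
[ 0.5964 -0.3874  0.3722] [ 0.6448 -0.6056  0.5798]
[ 0.6427 -0.2975  0.3985] [ 0.6709 -0.5311  0.5924]
[ 0.6776 -0.2021  0.4321] [ 0.6867 -0.4543  0.6033]
[ 0.7001 -0.1057  0.4723] [ 0.6922 -0.3765  0.6123]
[ 0.71   -0.0126  0.5178] [ 0.6873 -0.2994  0.6192]
[0.7083 0.073  0.5662] [ 0.6721 -0.2243  0.624 ]
[0.6968 0.1481 0.6147] [ 0.6472 -0.1526  0.6266]
[0.6968 0.1481 0.6147] [ 0.6472 -0.1526  0.6266]
[0.7029 0.23   0.6424] [ 0.6349 -0.0606  0.5793]
[0.7059 0.2886 0.6537] [0.6039 0.0264 0.5358]
[0.7057 0.3291 0.6387] [0.5559 0.1044 0.4969]
[0.6963 0.3569 0.5933] [0.4935 0.1699 0.4633]
[0.669  0.3745 0.5201] [0.42   0.22   0.4357]
[0.616  0.3807 0.4279] [0.3394 0.2529 0.4145]
[0.534  0.3714 0.33  ] [0.2558 0.2679 0.4002]
[0.4261 0.3422 0.2406] [0.1735 0.265  0.3931]
```

Run:
```python
from path import *
q0=get_obs()['q']
s=np.array([0.635,.465,2.31,3.6,.71,-1.75])
V=[q0,np.array([-1.0,.55,.75,.4,2.2,-1.3]),np.array([-.2,.3,1.5,1.8,1.6,-1.4]),s]
for a,b in zip(V[:-1],V[1:]):
    for k in np.linspace(0,1,6): 
        q=a+(b-a)*k; p,r=fk(q); w=p-r.as_matrix()[:,1]*.305; print(p,w)
    print()
plan(V[1],q0=V[0]);plan(V[2],q0=V[1]);plan(V[3],q0=V[2])
```

```text
[ 0.4801 -0.5364  0.3404] [ 0.5642 -0.7419  0.5494]
[ 0.4871 -0.5156  0.3763] [ 0.5536 -0.7097  0.6019]
[ 0.4928 -0.4907  0.4109] [ 0.5398 -0.6732  0.6507]
[ 0.4969 -0.4621  0.4438] [ 0.5228 -0.6327  0.6953]
[ 0.4994 -0.4302  0.4746] [ 0.5028 -0.5887  0.7352]
[ 0.5001 -0.3954  0.5031] [ 0.4799 -0.5417  0.7699]

[ 0.5001 -0.3954  0.5031] [ 0.4799 -0.5417  0.7699]
[ 0.5919 -0.2427  0.5147] [ 0.5415 -0.4374  0.744 ]
[ 0.6434 -0.0797  0.5477] [ 0.5789 -0.3249  0.7173]
[0.6563 0.0731 0.5971] [ 0.5909 -0.2099  0.6902]
[0.6399 0.2001 0.6536] [ 0.5777 -0.0983  0.6629]
[0.6068 0.2937 0.7054] [0.5409 0.0041 0.636 ]

[0.6068 0.2937 0.7054] [0.5409 0.0041 0.636 ]
[0.6242 0.3418 0.6991] [0.5058 0.0948 0.5649]
[0.6361 0.3678 0.6376] [0.4445 0.1722 0.5032]
[0.6185 0.3806 0.5227] [0.3632 0.2291 0.453 ]
[0.5499 0.3762 0.3783] [0.27   0.2608 0.4158]
[0.427  0.3431 0.2409] [0.1741 0.266  0.393 ]

N 6 call 0 [[[-3.0, -4.0, -0.0, 0.006, 0.017, 0.03, -1.0], [-5.0, -8.0, -0.0, 0.011, 0.037, 0.059, -1.0], [-7.0, -11.0, -1.0, 0.015, 0.059, 0.087, -1.0], [-10.0, -15.0, -1.0, 0.018, 0.085, 0.114, -1.0], [-12.0
[... 1852 characters left out ...]
, -8.0, -0.001, 0.015, -0.079, -1.0], [7.0, 20.0, -9.0, -0.006, 0.018, -0.104, -1.0], [8.0, 24.0, -11.0, -0.012, 0.019, -0.131, -1.0], [8.0, 29.0, -13.0, -0.021, 0.021, -0.159, -1.0], [8.0, 33.0, -15.0, -0.032, 0.021, -0.188, -1.0]]] end [0.6019 0.3816 0.4762]
N 24 call 2 [[[-0.0, 5.0, -2.0, -0.014, -0.001, -0.03, -1.0], [-0.0, 9.0, -3.0, -0.03, -0.002, -0.061, -1.0], [-1.0, 14.0, -5.0, -0.048, -0.005, -0.092, -1.0], [-1.0, 19.0, -6.0, -0.069, -0.009, -0.122, -1.0], [-2.0, 24.0, -8.0, -0.092, -0.014, -0.152, -1.0], [-3.0, 28.0, -9.0, -0.118, -0.021, -0.181, -1.0], [-4.0, 33.0, -10.0, -0.146, -0.029, -0.209, -1.0], [-6.0, 38.0, -12.0, -0.175, -0.039, -0.235, -1.0]]] end [0.427  0.3431 0.2409]
```

>>> jog_arm --increments '[[[-3, -4, 0, 0.006, 0.017, 0.03, -1], [-5, -8, 0, 0.011, 0.037, 0.06, -1], [-7, -11, -1, 0.015, 0.06, 0.087, -1], [-10, -15, -1, 0.018, 0.085, 0.115, -1], [-12, -19, -1, 0.02, 0.112, 0.14, -1], [-14, -23, -2, 0.02, 0.14, 0.165, -1]]]'

```text
time: 9.45
position: [0.4998, -0.395, 0.5075]
tool_rot: [-0.423, 0.424, -0.284, 0.749]
ft_force: [0.2, 0.3, 0.4]
grip_width: 0.0864
```

>>> jog_arm --increments '[[[2, -3, 3, 0.024, 0.033, 0, -1], [4, -6, 5, 0.046, 0.067, 0, -1], [6, -10, 7, 0.067, 0.1, 0.005, -1], [9, -13, 9, 0.085, 0.14, 0.01, -1], [11, -16, 11, 0.1, 0.175, 0.015, -1], [14, -18, 13, 0.115, 0.21, 0.02, -1], [17, -21, 14, 0.127, 0.25, 0.03, -1], [19, -24, 16, 0.137, 0.285, 0.037, -1]]]'

```text
time: 10.25
position: [0.6366, -0.1085, 0.5454]
tool_rot: [-0.28, 0.238, -0.186, 0.911]
ft_force: [0.2, -0.6, -0.1]
grip_width: 0.087
```

Run:
```python
from path import *
rec();st()
plan([-.2,.3,1.5,1.8,1.6,-1.4])
```

```text
t 10.25 q [-0.7077  0.4555  1.0135  0.9096  1.9878 -1.342 ] tcp [ 0.6366 -0.1085  0.5454] grip [ 0.6328 -0.123   0.5566]
 dir [ 0.2063  0.7732 -0.5997] head 75.1 pitch 36.8 jaw [0.5377 0.4225 0.7296] F [ 0.2398 -0.6119 -0.1003] w 0.087
N 13 call 0 [[[3.0, -2.0, 1.0, 0.008, 0.04, 0.01, -1.0], [7.0, -5.0, 3.0, 0.014, 0.078, 0.02, -1.0], [10.0, -7.0, 3.0, 0.018, 0.116, 0.032, -1.0], [14.0, -8.0, 4.0, 0.019, 0.153, 0.044, -1.0], [18.0, -10.0, 5.0, 0.019, 0.188, 0.057, -1.0], [22.0, -11.0, 5.0, 0.017, 0.222, 0.07, -1.0], [25.0, -12.0, 5.0, 0.013, 0.254, 0.084, -1.0], [29.0, -13.0, 5.0, 0.008, 0.283, 0.098, -1.0]]] end [0.6448 0.1749 0.6429]
N 13 call 1 [[[4.0, -0.0, 0.0, -0.006, 0.028, 0.013, -1.0], [8.0, -0.0, 0.0, -0.013, 0.054, 0.027, -1.0], [12.0, -0.0, -0.0, -0.021, 0.077, 0.039, -1.0], [15.0, 0.0, -0.0, -0.029, 0.099, 0.051, -1.0], [19.0, 1.0, -1.0, -0.038, 0.119, 0.062, -1.0]]] end [0.6068 0.2937 0.7054]
```

>>> jog_arm --increments '[[[3, -2, 1, 0.008, 0.04, 0.01, -1], [7, -5, 3, 0.014, 0.078, 0.02, -1], [10, -7, 3, 0.018, 0.116, 0.03, -1], [14, -8, 4, 0.019, 0.153, 0.044, -1], [18, -10, 5, 0.019, 0.188, 0.057, -1], [22, -11, 5, 0.017, 0.222, 0.07, -1], [25, -12, 5, 0.013, 0.254, 0.084, -1], [29, -13, 5, 0.008, 0.283, 0.098, -1]]]'

```text
time: 11.05
position: [0.6436, 0.1759, 0.6449]
tool_rot: [-0.031, 0.16, -0.112, 0.98]
ft_force: [0.4, 0.1, 0.2]
grip_width: 0.0872
```

>>> jog_arm --increments '[[[4, 0, 0, -0.006, 0.028, 0.013, -1], [8, 0, 0, -0.013, 0.054, 0.027, -1], [12, 0, 0, -0.02, 0.077, 0.039, -1], [15, 0, 0, -0.03, 0.1, 0.05, -1], [19, 1, -1, -0.038, 0.12, 0.06, -1]]]'

```text
time: 11.55
position: [0.6046, 0.2965, 0.7063]
tool_rot: [0.133, 0.184, -0.092, 0.97]
ft_force: [-0.5, -0.1, 1.0]
grip_width: 0.0871
```

Run:
```python
from path import *
rec();st()
plan([0.635,.465,2.31,3.6,.71,-1.75])
```

```text
t 11.55 q [-0.1958  0.2895  1.5097  1.7996  1.5837 -1.4004] tcp [0.6046 0.2965 0.7063] grip [0.6004 0.2788 0.7021]
 dir [0.2275 0.9477 0.2238] head 76.5 pitch -12.9 jaw [ 0.3321 -0.2916  0.897 ] F [-0.4636 -0.0517  1.0429] w 0.0871
N 24 call 0 [[[4.0, 1.0, -1.0, 0.003, 0.012, 0.002, -1.0], [8.0, 3.0, -3.0, 0.007, 0.023, 0.003, -1.0], [11.0, 5.0, -4.0, 0.01, 0.033, 0.001, -1.0], [14.0, 7.0, -6.0, 0.014, 0.041, -0.003, -1.0], [17.0, 10.0, -8.0, 0.018, 0.048, -0.009, -1.0], [20.0, 13.0, -10.0, 0.021, 0.055, -0.017, -1.0], [23.0, 16.0, -12.0, 0.025, 0.06, -0.029, -1.0], [25.0, 19.0, -14.0, 0.027, 0.065, -0.042, -1.0]]] end [0.6317 0.3618 0.664 ]
N 24 call 1 [[[2.0, 4.0, -2.0, 0.002, 0.004, -0.016, -1.0], [4.0, 7.0, -4.0, 0.002, 0.008, -0.035, -1.0], [5.0, 11.0, -6.0, 0.001, 0.012, -0.056, -1.0], [6.0, 16.0, -8.0, -0.001, 0.015, -0.079, -1.0], [7.0, 20.0, -9.0, -0.006, 0.017, -0.104, -1.0], [8.0, 24.0, -11.0, -0.012, 0.019, -0.131, -1.0], [8.0, 29.0, -13.0, -0.021, 0.02, -0.159, -1.0], [8.0, 33.0, -15.0, -0.032, 0.02, -0.189, -1.0]]] end [0.6    0.3818 0.4755]
N 24 call 2 [[[-0.0, 5.0, -2.0, -0.013, -0.001, -0.03, -1.0], [-0.0, 9.0, -3.0, -0.029, -0.002, -0.061, -1.0], [-1.0, 14.0, -5.0, -0.048, -0.005, -0.091, -1.0], [-1.0, 19.0, -6.0, -0.068, -0.009, -0.122, -1.0], [-2.0, 23.0, -8.0, -0.091, -0.014, -0.152, -1.0], [-3.0, 28.0, -9.0, -0.117, -0.021, -0.181, -1.0], [-4.0, 33.0, -10.0, -0.144, -0.029, -0.208, -1.0], [-5.0, 37.0, -12.0, -0.173, -0.039, -0.235, -1.0]]] end [0.427  0.3431 0.2409]
```

>>> jog_arm --increments '[[[4, 1, -1, 0.003, 0.012, 0, -1], [8, 3, -3, 0.007, 0.023, 0, -1], [11, 5, -4, 0.01, 0.033, 0, -1], [14, 7, -6, 0.014, 0.04, 0, -1], [17, 10, -8, 0.018, 0.048, -0.01, -1], [20, 13, -10, 0.021, 0.055, -0.017, -1], [23, 16, -12, 0.025, 0.06, -0.029, -1], [25, 19, -14, 0.027, 0.065, -0.042, -1]]]'

```text
time: 12.35
position: [0.6312, 0.3615, 0.6643]
tool_rot: [0.343, 0.338, -0.188, 0.856]
ft_force: [0.3, 0.1, 1.3]
grip_width: 0.0871
```

>>> jog_arm --increments '[[[2, 4, -2, 0.002, 0.004, -0.016, -1], [4, 7, -4, 0.002, 0.008, -0.035, -1], [5, 11, -6, 0.001, 0.012, -0.056, -1], [6, 16, -8, 0, 0.015, -0.08, -1], [7, 20, -9, -0.006, 0.017, -0.104, -1], [8, 24, -11, -0.012, 0.019, -0.131, -1], [8, 29, -13, -0.021, 0.02, -0.159, -1], [8, 33, -15, -0.032, 0.02, -0.189, -1]]]'

```text
time: 13.15
position: [0.5987, 0.3811, 0.4761]
tool_rot: [0.375, 0.532, -0.362, 0.668]
ft_force: [-0.2, 0.4, -0.7]
grip_width: 0.087
```

Run:
```python
from path import *
rec();st()
plan([0.635,.465,2.31,3.6,.71,-1.75])
cv2.imwrite('pics/wr7.png',camera('wrist')[...,::-1])
```

```text
t 13.15 q [ 0.3579  0.403   2.0458  3.0002  0.9991 -1.6357] tcp [0.5987 0.3811 0.4761] grip [0.5822 0.3726 0.4739]
 dir [0.8822 0.4565 0.1154] head 27.4 pitch -6.6 jaw [ 0.4382 -0.8856  0.154 ] F [-0.2125  0.3665 -0.6696] w 0.087
N 8 call 0 [[[-0.0, 5.0, -2.0, -0.013, -0.001, -0.03, -1.0], [-0.0, 9.0, -3.0, -0.029, -0.002, -0.061, -1.0], [-1.0, 14.0, -5.0, -0.047, -0.005, -0.092, -1.0], [-1.0, 19.0, -6.0, -0.068, -0.009, -0.122, -1.0], [-2.0, 23.0, -8.0, -0.091, -0.014, -0.152, -1.0], [-3.0, 28.0, -9.0, -0.116, -0.02, -0.181, -1.0], [-4.0, 33.0, -10.0, -0.143, -0.028, -0.209, -1.0], [-5.0, 37.0, -12.0, -0.172, -0.038, -0.235, -1.0]]] end [0.427  0.3431 0.2409]
```

View pics/wr7.png

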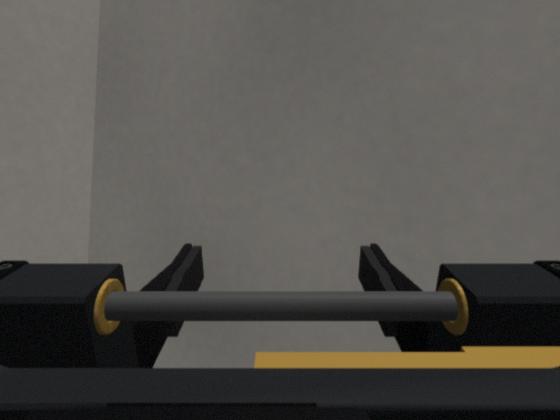

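The wrist view shows only wall so far; I'll keep descending to the pose behind and above the tin.

>>> jog_arm --increments '[[[0, 5, -2, -0.013, 0, -0.03, -1], [0, 9, -3, -0.029, 0, -0.06, -1], [-1, 14, -5, -0.047, -0.005, -0.09, -1], [-1, 19, -6, -0.068, -0.009, -0.12, -1], [-2, 23, -8, -0.09, -0.014, -0.15, -1], [-3, 28, -9, -0.116, -0.02, -0.18, -1], [-4, 33, -10, -0.143, -0.028, -0.21, -1], [-5, 37, -12, -0.17, -0.038, -0.235, -1]]]'

```text
time: 14.0
position: [0.4262, 0.3435, 0.2362]
tool_rot: [0.261, 0.661, -0.552, 0.436]
ft_force: [0.3, -0.3, 0.1]
grip_width: 0.0871
```

Run:
```python
from path import *
rec();st();
cv2.imwrite('pics/wr8.png',camera('wrist')[...,::-1]); cv2.imwrite('pics/sd8.png',camera('side')[...,::-1])
```

```text
t 14.0 q [ 0.6356  0.4765  2.313   3.5922  0.7182 -1.7344] tcp [0.4262 0.3435 0.2362] grip [0.4107 0.3388 0.2456]
 dir [ 0.8266  0.2536 -0.5025] head 17.1 pitch 30.2 jaw [ 0.288  -0.9576 -0.0096] F [ 0.3246 -0.3442  0.1424] w 0.0871
```

View pics/wr8.png

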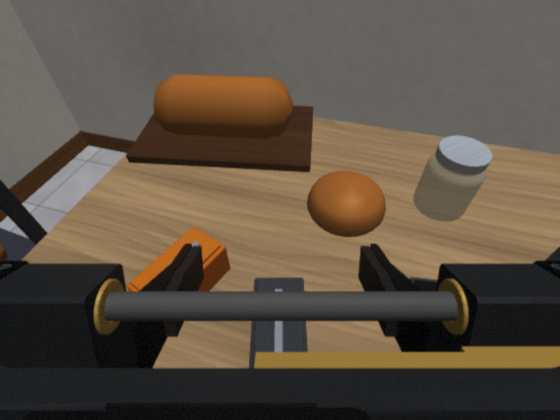

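View pics/sd8.png

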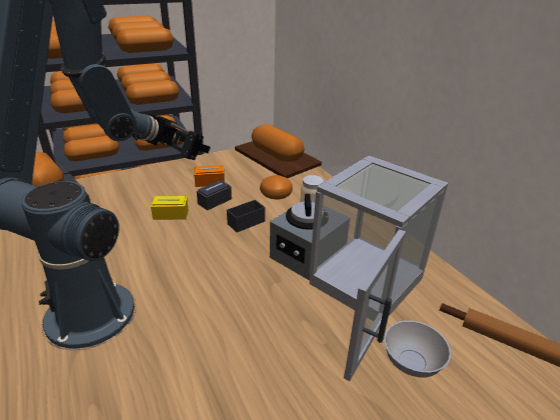

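Run:
```python
from path import *
i=camera_info('wrist'); im=cv2.imread('pics/wr8.png')
c=cv2.resize(im[265:365,235:325],None,fx=6,fy=6,interpolation=cv2.INTER_CUBIC); cv2.imwrite('pics/c8.png',c)
hsv=cv2.cvtColor(im,cv2.COLOR_BGR2HSV); m=(hsv[...,1]<60)&(hsv[...,2]>125)
pts=[]
for r in list(range(284,292))+list(range(324,350)):
    xs=[x for x in range(268,292) if m[r,x]]
    if xs: pts.append((np.mean(xs),r))
P=np.array([ray('wrist',p,.066,i)[:2] for p in pts]); print(np.c_[np.array(pts),P][::3])
v=np.linalg.svd(P-P.mean(0))[2][0]; print('yaw',np.degrees(np.arctan2(v[1],v[0])))
for p in ((255,280),(303,280)): print(ray('wrist',p,.06,i))
```

```text
[[278.4    289.       0.4927   0.3665]
 [278.     325.       0.4544   0.3551]
 [278.     328.       0.4514   0.3542]
 [278.     331.       0.4486   0.3533]
 [278.     334.       0.4457   0.3525]
 [278.     337.       0.4429   0.3516]
 [278.     340.       0.4401   0.3507]
 [278.     343.       0.4374   0.3499]
 [278.     346.       0.4347   0.349 ]
 [278.     349.       0.432    0.3482]]
yaw -162.9937276798708
[0.4988 0.3964 0.06  ]
[0.5144 0.344  0.06  ]
```

View pics/c8.png

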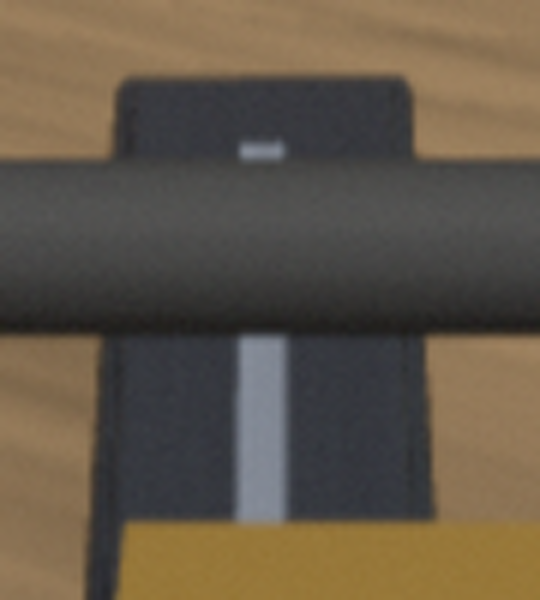

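Run:
```python
from path import *
i=camera_info('wrist')
print('lid far',ray('wrist',(278,278),.066,i))
S=lambda p:(p[0]/6+310-.4,p[1]/6+170-.4)
for n,pts in (('yellow',[(247,42),(335,52),(318,155),(225,145)]),('orange',[(592,203),(690,210),(708,330),(597,322)])):
    print(n,np.array([ray('scene',S(p),.06)[:2] for p in pts]))
S=lambda p:(p[0]/5+140-.4,p[1]/5+150-.4)
print(np.array([ray('side',S(p),.06)[:2] for p in [(57,282),(80,232),(235,232),(235,285)]]))
```

```text
lid far [0.5055 0.371  0.066 ]
yellow [[0.248  0.3403]
 [0.268  0.3919]
 [0.3712 0.3448]
 [0.3523 0.2929]]
orange [[0.443  0.4877]
 [0.4588 0.5415]
 [0.5614 0.5031]
 [0.5448 0.4455]]
[[0.2426 0.3328]
 [0.2718 0.3878]
 [0.3633 0.3427]
 [0.3426 0.2792]]
```

Run:
```python
from path import *
q=get_obs()['q']
a=np.radians(20);ex=np.array([np.cos(a),np.sin(a)]);ey=np.array([-ex[1],ex[0]]);c=np.array([.687,-.214])
t=np.radians(17); te=np.array([np.cos(t),np.sin(t)]); tc=np.array([.460,.3568]); g=tc-.012*te
sd=c-.21*ex+.01*ey; print('setdown tin',sd,'grip pick',g)
pre=hd(17,50,1,[*g,.15],q,1); print('pre',pre)
if pre:
  q1=pre[0]
  gs=sd-.012*ex
  for xm,ym,z,h in ((.5,.05,.36,20),(.5,.05,.3,0),(.55,.05,.36,20),(.48,0,.36,20),(.48,0,.36,0)):
    r=follow([(*g,.15,17),(*g,.04,17),(*g,.2,17),(xm,ym,z,h),(.44,-.28,z,20),(*gs,.15,20),(*gs,.04,20)],50,q1); print(xm,ym,z,h,r)
g2=sd-.04*ex
print('regrasp',hd(20,30,1,[*g2,.04],[-1.19,.91,2.03,1.49,1.05,-1.34],4), hd(20,50,1,[*(sd-.012*ex),.04],[-1.19,.91,2.03,1.49,1.05,-1.34],4))
p,r=fk(q);
```

```text
setdown tin [ 0.4862 -0.2764] grip pick [0.4485 0.3533]
pre [array([ 0.555 ,  0.565 ,  2.1099,  3.8042,  0.2701, -2.016 ])]
0.5 0.05 0.36 20 (False, array([ 0.4637,  0.2641,  0.2471, 17.8824]), array([ 0.3599,  0.3208,  2.1319,  4.4566,  0.0338, -2.8467]))
0.5 0.05 0.3 0 (False, array([0.471 , 0.2206, 0.2437, 9.5625]), array([ 0.3019,  0.3095,  2.157 ,  4.4553,  0.0773, -2.7944]))
0.55 0.05 0.36 20 (False, array([ 0.4724,  0.2819,  0.2376, 17.7059]), array([ 0.4021,  0.3591,  2.1055,  4.4161,  0.0646, -2.771 ]))
0.48 0 0.36 20 (False, array([ 0.4568,  0.2603,  0.2421, 17.7895]), ('jump', array([ 0.358 ,  0.3239,  2.1503,  3.9621,  0.0441, -2.3523]), array([ 0.3023,  0.2926,  2.1634,  2.7442,  0.0135, -1.1797])))
0.48 0 0.36 0 (False, array([ 0.4568,  0.2603,  0.2421, 12.5263]), array([ 0.3972,  0.3296,  2.1378,  4.547 ,  0.1059, -2.85  ]))
regrasp [array([-1.3093,  1.018 ,  2.0437,  1.4379,  1.056 , -1.4794])] [array([-1.0953,  0.8379,  2.0042,  1.3419,  0.7138, -1.1073])]
```

Run:
```python
from path import *
print('cob',ray('scene',(388,266),.031),ray('side',(276,187),.031))
q=get_obs()['q']
a=np.radians(20);ex=np.array([np.cos(a),np.sin(a)]);ey=np.array([-ex[1],ex[0]]);c=np.array([.687,-.214])
t=np.radians(17); te=np.array([np.cos(t),np.sin(t)]); tc=np.array([.460,.3568]); g=tc-.012*te
n=np.array([.08,0]); 
q1=hd(17,50,1,[*g,.15],q,1)[0]
r=follow([(*g,.15,17),(*g,.042,17),(*g,.06,17),(*(g+n),.06,17),(*(g+n),.042,17)],50,q1); print(r)
g2=tc+n-.04*te
s=hd(17,35,1,[*g2,.042],r[2],1)[0]; print(s)
for xm,ym,z,h in ((.56,.05,.36,20),(.56,.1,.36,20),(.6,.05,.36,20)):
    gi=c-.102*ex+.01*ey; gp=c-.28*ex+.01*ey
    print(gp,gi,follow([(*g2,.042,17),(*g2,.2,17),(xm,ym,z,h),(.44,-.25,z,20),(*gp,.2,20),(*gp,.09,20),(*gi,.09,20)],35,s))
```

```text
cob [0.6915 0.3185 0.031 ] [0.6829 0.3097 0.031 ]
(True, np.float64(0.12592090419523583), array([ 0.462 ,  0.8337,  1.9916,  3.4241,  0.389 , -1.7061]))
[ 0.4966  0.9882  2.1574  3.3409  0.9639 -1.5698]
[ 0.4205 -0.3004] [ 0.5877 -0.2395] (True, np.float64(0.16419965902762979), array([-0.9469,  0.8523,  1.929 ,  1.5782,  0.9082, -1.1259]))
[ 0.4205 -0.3004] [ 0.5877 -0.2395] (True, np.float64(0.19728215207822686), array([-0.9469,  0.8523,  1.929 ,  1.5782,  0.9082, -1.1259]))
[ 0.4205 -0.3004] [ 0.5877 -0.2395] (True, np.float64(0.16567355829903674), array([-0.9469,  0.8523,  1.929 ,  1.5782,  0.9082, -1.1259]))
```

>>> jog_arm --increments '[[[-2, 6, 0, 0.01, 0.004, -0.025, -1], [-4, 13, 0, 0.02, 0.008, -0.05, -1], [-6, 19, 0, 0.034, 0.013, -0.08, -1], [-6, 19, 0, 0.034, 0.013, -0.1, -1], [-6, 19, 0, 0.034, 0.013, -0.1, -1]]]'

```text
time: 14.6
position: [0.4606, 0.3562, 0.1345]
tool_rot: [0.142, 0.694, -0.622, 0.334]
ft_force: [0.1, 0.1, -0.6]
grip_width: 0.087
```

Run:
```python
from path import *
rec();st();
cv2.imwrite('pics/wr9.png',camera('wrist')[...,::-1]); 
cv2.imwrite('pics/sd9.png',cv2.resize(camera('side')[110:260,100:320,::-1],None,fx=3,fy=3,interpolation=cv2.INTER_CUBIC))
```

```text
t 14.6 q [ 0.5529  0.5665  2.1082  3.8086  0.2663 -2.0162] tcp [0.4606 0.3562 0.1345] grip [0.4492 0.3527 0.1488]
 dir [ 0.6122  0.1864 -0.7684] head 16.9 pitch 50.2 jaw [ 0.2878 -0.9577 -0.0031] F [ 0.1187  0.0594 -0.6235] w 0.087
```

View pics/wr9.png

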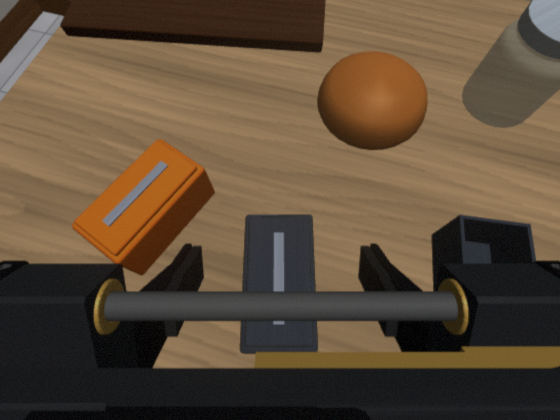

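View pics/sd9.png

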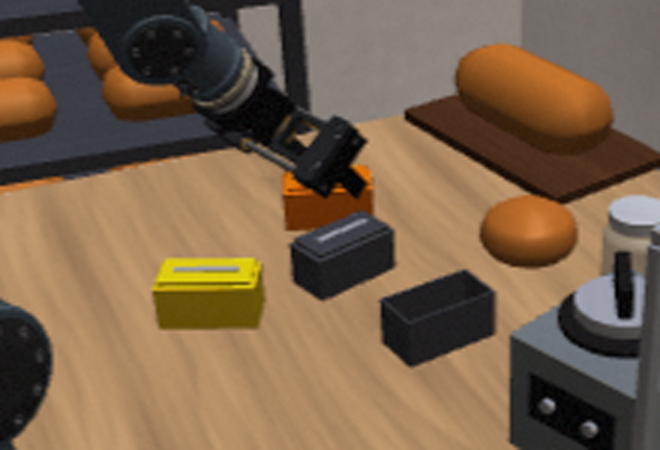

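Run:
```python
from path import *
i=camera_info('wrist')
P=np.array([ray('wrist',p,.061,i)[:2] for p in [(247,217),(312,217),(317,350),(242,350)]]); print(P,P.mean(0))
for p in ((279,234),(279,324)): print(ray('wrist',p,.067,i))
print('open',np.array([ray('wrist',p,.056,i)[:2] for p in [(462,216),(530,220),(433,238)]]), 'orange',np.array([ray('wrist',p,.06,i)[:2] for p in [(75,225),(130,272),(213,190)]]))
```

```text
[[0.503  0.3971]
 [0.5186 0.3452]
 [0.4214 0.3161]
 [0.406  0.3674]] [0.4623 0.3565]
[0.4947 0.3667 0.067 ]
[0.4301 0.3471 0.067 ]
open [[0.558  0.2235]
 [0.5708 0.1683]
 [0.5313 0.2448]] orange [[0.4556 0.5319]
 [0.4334 0.4702]
 [0.5185 0.4337]]
```

>>> jog_arm --increments '[[[0, 0, 0, 0, 0, -0.04, -1], [0, 0, 0, 0, 0, -0.08, -1], [0, 0, 0, 0, 0, -0.106, -1], [0, 0, 0, 0, 0, -0.106, 1], [0, 0, 0, 0, 0, -0.106, 1], [0, 0, 0, 0, 0, -0.106, 1], [0, 0, 0, 0, 0, -0.106, 1], [0, 0, 0, 0, 0, -0.106, 1]]]' --squeeze 40

```text
time: 15.5
position: [0.4594, 0.3567, 0.0317]
tool_rot: [0.142, 0.694, -0.621, 0.336]
ft_force: [-3.3, 1.3, 5.4]
grip_width: 0.0578
```

>>> jog_arm --increments '[[[0, 0, 0, 0, 0, 0, 1], [0, 0, 0, 0, 0, 0, 1]]]'

```text
time: 15.7
position: [0.4588, 0.3565, 0.0317]
tool_rot: [0.142, 0.694, -0.621, 0.336]
ft_force: [-1.8, -0.7, -0.6]
grip_width: 0.0574
```

Run:
```python
from path import *
rec();st();
```

```text
t 15.7 q [ 0.5551  0.829   2.1405  3.4687  0.5319 -1.6516] tcp [0.4588 0.3565 0.0317] grip [0.4473 0.353  0.0461]
 dir [ 0.6134  0.1886 -0.7669] head 17.1 pitch 50.1 jaw [ 0.2902 -0.957  -0.0032] F [-1.783  -0.7474 -0.623 ] w 0.0574
```

>>> jog_arm --increments '[[[0, 0, 0, 0, 0, 0.012, 1], [0, 0, 0, 0.03, 0, 0.014, 1], [0, 0, 0, 0.06, -0.005, 0.014, 1], [0, 0, 0, 0.085, -0.005, 0.014, 1], [0, 0, 0, 0.085, -0.005, 0.007, 1], [0, 0, 0, 0.085, -0.005, 0.002, 1], [0, 0, 0, 0.085, -0.005, 0, 1], [0, 0, 0, 0.085, -0.005, 0, 1]]]'

```text
time: 16.5
position: [0.5427, 0.3509, 0.0317]
tool_rot: [0.142, 0.694, -0.621, 0.335]
ft_force: [-0.6, -4.1, 0.5]
grip_width: 0.0579
```

Run:
```python
from path import *
rec();st();
cv2.imwrite('pics/sd10.png',cv2.resize(camera('side')[110:260,100:320,::-1],None,fx=3,fy=3,interpolation=cv2.INTER_CUBIC))
```

```text
t 16.5 q [ 0.4472  0.8238  1.9954  3.4029  0.3805 -1.6939] tcp [0.5427 0.3509 0.0317] grip [0.5313 0.3474 0.0461]
 dir [ 0.6135  0.1879 -0.767 ] head 17.0 pitch 50.1 jaw [ 0.2893 -0.9572 -0.0031] F [-0.5664 -4.0781  0.4777] w 0.0579
```

View pics/sd10.png

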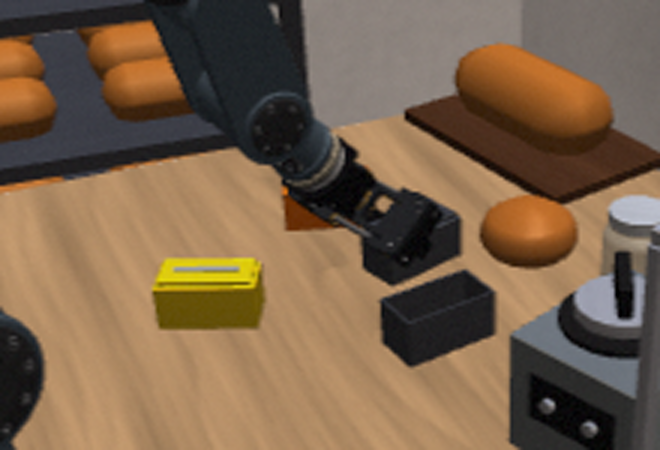

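>>> jog_arm --increments '[[[0, 0, 0, 0, 0, 0, -0.6], [0, 0, 0, 0, 0, 0, -0.6], [0, 0, 0, 0, 0, 0, -0.6], [2, -7, 0, -0.01, -0.003, 0, -0.6], [4, -14, 0, -0.023, -0.007, 0, -0.6], [4, -14, 0, -0.023, -0.007, 0, -0.6], [4, -14, 0, -0.023, -0.007, 0, 1], [4, -14, 0, -0.023, -0.007, 0, 1]]]' --squeeze 60

```text
time: 17.35
position: [0.5201, 0.3445, 0.0314]
tool_rot: [0.227, 0.669, -0.575, 0.412]
ft_force: [0.3, 1.1, -0.3]
grip_width: 0.0604
```

>>> jog_arm --increments '[[[0, 0, 0, 0, 0, 0, 1], [0, 0, 0, 0, 0, 0, 1], [0, 0, 0, 0, 0, 0, 1]]]'

```text
time: 17.65
position: [0.5209, 0.3447, 0.0318]
tool_rot: [0.228, 0.669, -0.575, 0.412]
ft_force: [1.7, 1.1, -2.5]
grip_width: 0.0575
```

Run:
```python
from path import *
rec();o=st();
cv2.imwrite('pics/wr11.png',camera('wrist')[...,::-1]); 
cv2.imwrite('pics/sd11.png',cv2.resize(camera('side')[110:260,100:320,::-1],None,fx=3,fy=3,interpolation=cv2.INTER_CUBIC))
```

```text
t 17.65 q [ 0.4806  0.9796  2.1546  3.3294  0.9432 -1.5732] tcp [0.5209 0.3447 0.0318] grip [0.5063 0.3403 0.0427]
 dir [ 0.7788  0.2357 -0.5813] head 16.8 pitch 35.5 jaw [ 0.29   -0.957   0.0005] F [ 1.7044  1.1042 -2.4918] w 0.0575
```

View pics/wr11.png

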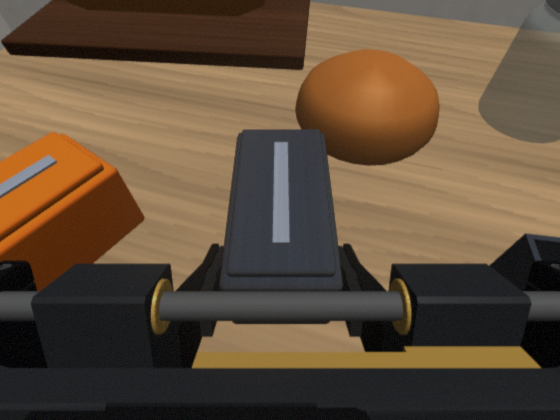

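View pics/sd11.png

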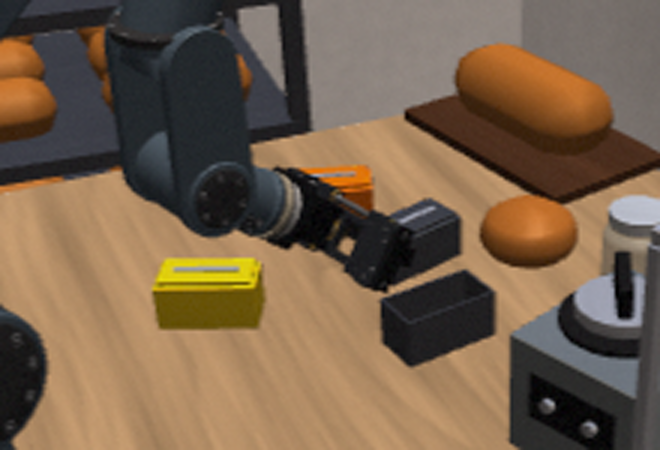

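>>> jog_arm --increments '[[[0, 0, 0, 0, 0, 0.02, 1], [0, 0, 0, 0, 0, 0.05, 1], [0, 0, 0, 0, 0, 0.08, 1], [0, 0, 0, 0, 0, 0.11, 1], [0, 0, 0, 0.01, 0, 0.14, 1], [0, 0, 0, 0.02, 0, 0.17, 1], [0, 0, 0, 0.03, -0.01, 0.2, 1], [0, 0, 0, 0.04, -0.02, 0.225, 1]]]'

```text
time: 18.55
position: [0.5595, 0.3243, 0.2572]
tool_rot: [0.226, 0.67, -0.575, 0.412]
ft_force: [0.4, 0.6, -3.8]
grip_width: 0.0576
```

Run:
```python
from path import *
rec();o=st();q=o['q']
cv2.imwrite('pics/wr12.png',camera('wrist')[...,::-1])
y=Ro.from_quat(o['tool_rot']).as_matrix()[:,1]; g=o['position']-grip_point_offset*y
a=np.radians(20);ex=np.array([np.cos(a),np.sin(a)]);ey=np.array([-ex[1],ex[0]]);c=np.array([.687,-.214]);gi=c-.102*ex+.01*ey; gp=c-.28*ex+.01*ey
for mid in ((.57,.08,.37,20),(.57,.0,.37,20)):
    print(follow([(*g,17),mid,(.44,-.25,.37,20),(*gp,.2,20),(*gp,.09,20),(*gi,.09,20)],35.5,q))
```

```text
t 18.55 q [ 0.3893  0.4152  2.049   3.4232  0.2785 -1.7875] tcp [0.5595 0.3243 0.2572] grip [0.545  0.3199 0.2682]
 dir [ 0.7769  0.2361 -0.5836] head 16.9 pitch 35.7 jaw [ 0.2911 -0.9567  0.0004] F [ 0.4395  0.5521 -3.8432] w 0.0576
(True, np.float64(0.22170502021916816), array([-0.9439,  0.8481,  1.9274,  1.5716,  0.8993, -1.1155]))
(True, np.float64(0.19932164229083016), array([-0.9439,  0.8481,  1.9274,  1.5716,  0.8993, -1.1155]))
```

View pics/wr12.png

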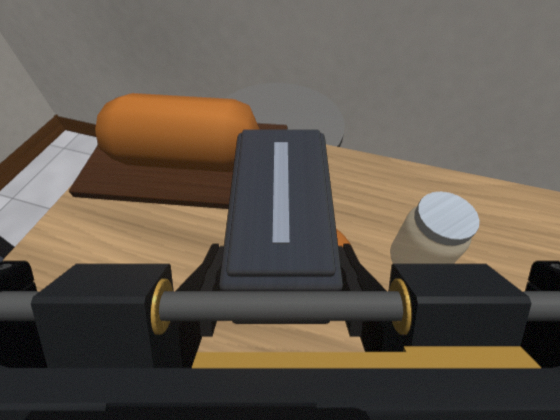

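>>> jog_arm --increments '[[[0, 0, 0, 0.003, -0.02, 0.012, 1], [0, 0, 1, 0.006, -0.042, 0.025, 1], [0, 0, 1, 0.01, -0.065, 0.037, 1], [0, 0, 1, 0.012, -0.09, 0.05, 1], [0, 0, 2, 0.014, -0.115, 0.062, 1], [0, 0, 2, 0.016, -0.14, 0.075, 1], [0, 0, 2, 0.018, -0.165, 0.087, 1], [0, 0, 3, 0.02, -0.19, 0.1, 1]]]'

```text
time: 19.4
position: [0.5837, 0.183, 0.3448]
tool_rot: [0.221, 0.673, -0.558, 0.432]
ft_force: [1.8, 1.6, -2.5]
grip_width: 0.0574
```

Run:
```python
from path import *
rec();o=st();q=o['q']
y=Ro.from_quat(o['tool_rot']).as_matrix()[:,1]; g=o['position']-grip_point_offset*y
for w in ((.56,.0,.37,20),(.53,-.05,.37,20),(.44,-.25,.37,20)):
    print(follow([(*g,20),w,(.44,-.251,.37,20)],35.5,q,.01))
```

```text
t 19.4 q [-0.0394  0.1882  2.067   1.7367  0.3203 -0.392 ] tcp [0.5837 0.183  0.3448] grip [0.5691 0.1778 0.3553]
 dir [ 0.7799  0.2801 -0.5597] head 19.8 pitch 34.0 jaw [ 0.3353 -0.9421 -0.0043] F [ 1.8202  1.569  -2.5457] w 0.0574
(True, np.float64(0.1718516052800081), array([-1.2656,  0.2062,  1.9564,  1.018 ,  1.272 , -0.5205]))
(True, np.float64(0.16705065859240387), array([-1.2656,  0.2062,  1.9564,  1.018 ,  1.272 , -0.5205]))
(True, np.float64(0.16185061587885463), array([-1.2656,  0.2062,  1.9564,  1.018 ,  1.272 , -0.5205]))
```

>>> jog_arm --increments '[[[0, 0, 0, -0.003, -0.025, 0.006, 1], [0, 0, 0, -0.006, -0.05, 0.012, 1], [0, 0, 0, -0.01, -0.08, 0.017, 1], [0, 0, 0, -0.014, -0.11, 0.02, 1], [0, 0, 0, -0.018, -0.14, 0.02, 1], [0, 0, 0, -0.024, -0.17, 0.02, 1], [0, 0, 0, -0.03, -0.2, 0.02, 1], [0, 0, 0, -0.037, -0.228, 0.02, 1]]]'

```text
time: 20.2
position: [0.5448, -0.0448, 0.3629]
tool_rot: [0.219, 0.675, -0.557, 0.431]
ft_force: [0.1, 0.6, -4.8]
grip_width: 0.0576
```

>>> jog_arm --increments '[[[0, 0, 0, -0.01, -0.025, 0, 1], [0, 0, 0, -0.022, -0.05, 0, 1], [0, 0, 0, -0.036, -0.075, 0, 1], [0, 0, 0, -0.05, -0.1, 0, 1], [0, 0, 0, -0.06, -0.125, 0, 1], [0, 0, 0, -0.072, -0.15, 0, 1], [0, 0, 0, -0.084, -0.175, 0, 1], [0, 0, 0, -0.094, -0.2, 0, 1]]]'

```text
time: 21.0
position: [0.4491, -0.2442, 0.3613]
tool_rot: [0.218, 0.677, -0.556, 0.43]
ft_force: [0.5, 0.2, -4.3]
grip_width: 0.0574
```

Run:
```python
from path import *
rec();o=st();q=o['q']
cv2.imwrite('pics/wr13.png',camera('wrist')[...,::-1]); cv2.imwrite('pics/sd13.png',camera('side')[...,::-1]); cv2.imwrite('pics/sc13.png',camera('scene')[...,::-1])
```

```text
t 21.0 q [-1.286   0.2053  1.9679  1.0269  1.2942 -0.5331] tcp [ 0.4491 -0.2442  0.3613] grip [ 0.4347 -0.2495  0.3719]
 dir [ 0.774  0.286 -0.565] head 20.3 pitch 34.4 jaw [ 0.3397 -0.9405 -0.0108] F [ 0.4799  0.1954 -4.2722] w 0.0574
```

View pics/wr13.png

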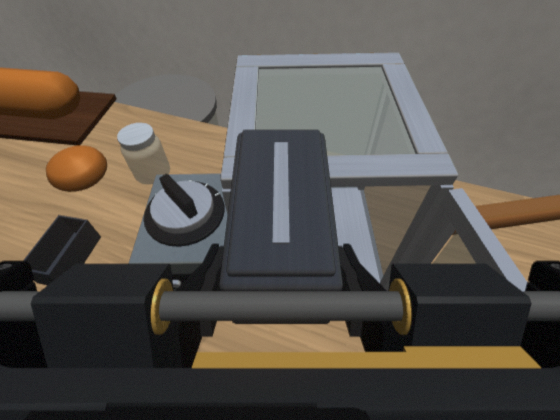

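View pics/sd13.png

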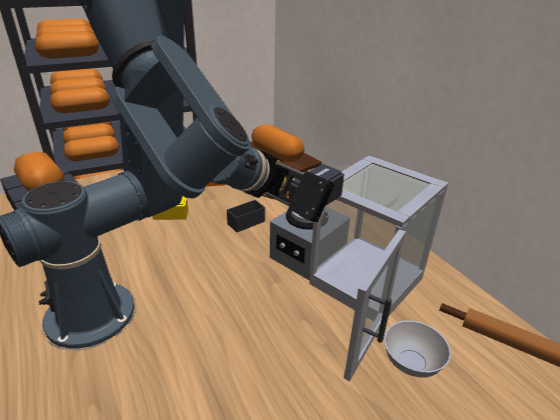

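View pics/sc13.png

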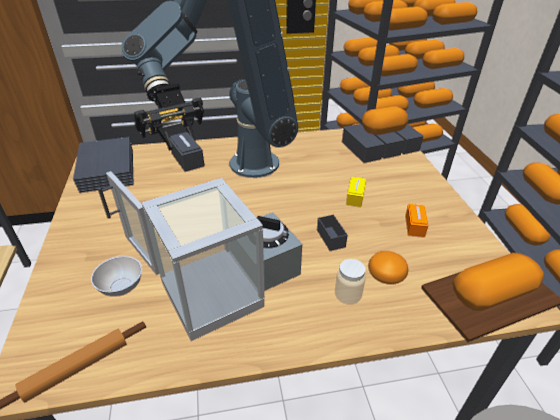

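Run:
```python
from path import *
i=camera_info('wrist'); o=st()
im=cv2.imread('pics/wr13.png'); cv2.imwrite('pics/c13.png',cv2.resize(im[40:200,210:470],None,fx=3,fy=3,interpolation=cv2.INTER_CUBIC))
P=np.array([ray('wrist',p,.305,i)[:2] for p in [(452,178),(223,178),(237,56),(404,55)]]); print(P,P.mean(0))
for a,b in ((0,1),(1,2),(2,3),(3,0)): print(np.linalg.norm(P[a]-P[b]),np.degrees(np.arctan2(*(P[b]-P[a])[::-1])))
```

```text
t 21.15 q [-1.2859  0.206   1.9662  1.0288  1.292  -0.5324] tcp [ 0.4498 -0.2458  0.3616] grip [ 0.4353 -0.2511  0.3722]
 dir [ 0.7754  0.283  -0.5646] head 20.0 pitch 34.4 jaw [ 0.3369 -0.9415 -0.0092] F [ 0.5233  1.6547 -4.4924] w 0.0575
[[ 0.6117 -0.355 ]
 [ 0.5429 -0.1572]
 [ 0.7538 -0.0755]
 [ 0.8281 -0.2879]] [ 0.6841 -0.2189]
0.2094125360308475 109.15898422456647
0.22614481348624418 21.189706468044257
0.22501862222892643 -70.72106266609904
0.22660109963304945 -162.76101917475395
```

View pics/c13.png

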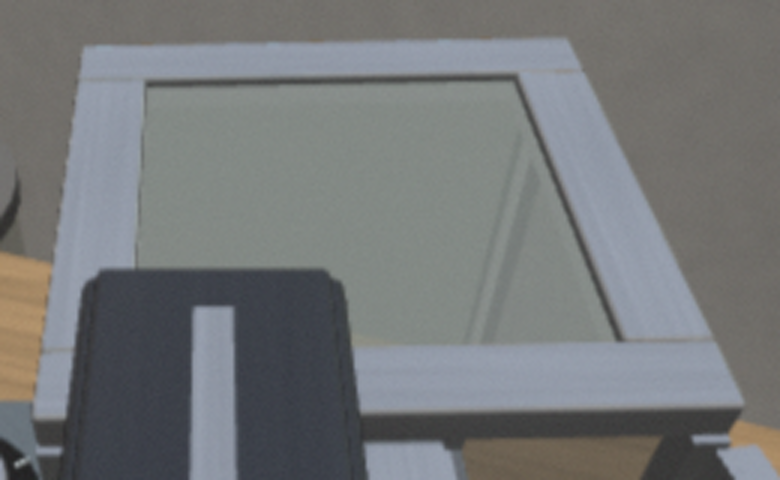

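>>> jog_arm --increments '[[[0, 1, 0, -0.008, -0.02, -0.02, 1], [0, 1, 0, -0.012, -0.035, -0.055, 1], [0, 1, 0, -0.016, -0.05, -0.09, 1], [0, 1, 0, -0.016, -0.05, -0.125, 1], [0, 1, 0, -0.016, -0.05, -0.16, 1], [0, 1, 0, -0.016, -0.05, -0.2, 1], [0, 1, 0, -0.016, -0.05, -0.24, 1], [0, 1, 0, -0.016, -0.05, -0.275, 1]]]'

```text
time: 21.95
position: [0.4339, -0.2949, 0.0844]
tool_rot: [0.213, 0.68, -0.559, 0.424]
ft_force: [0.4, -2.3, -2.7]
grip_width: 0.0575
```

```bash
cat >> kin.py <<'E'
CA=np.radians(20);CX=np.array([np.cos(CA),np.sin(CA)]);CY=np.array([-CX[1],CX[0]]);CC=np.array([.686,-.215])
def cab(p): d=np.asarray(p)[:2]-CC; return np.array([d@CX,d@CY])
E
python3 - <<'E'
from path import *
rec();o=st();q=o['q']
y=Ro.from_quat(o['tool_rot']).as_matrix()[:,1]; g=o['position']-grip_point_offset*y; print('cab',cab(g))
cv2.imwrite('pics/wr14.png',camera('wrist')[...,::-1]); cv2.imwrite('pics/sd14.png',camera('side')[...,::-1])
E
```

```text
t 21.95 q [-1.3474  0.8348  2.0706  1.2817  1.0025 -1.2722] tcp [ 0.4339 -0.2949  0.0844] grip [ 0.4196 -0.3002  0.0952]
 dir [ 0.7639  0.2839 -0.5795] head 20.4 pitch 35.4 jaw [ 0.3376 -0.9412 -0.0161] F [ 0.4309 -2.2898 -2.7302] w 0.0575
cab [-0.2795  0.0111]
```

View pics/wr14.png

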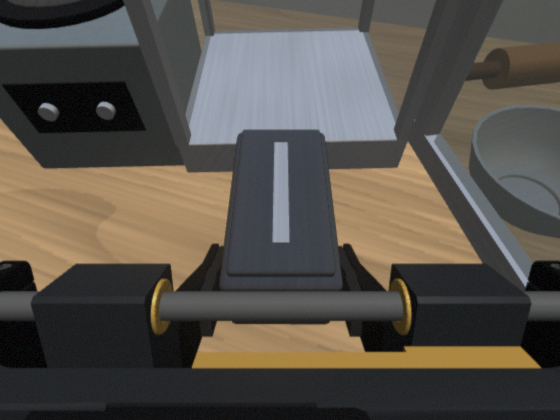

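View pics/sd14.png

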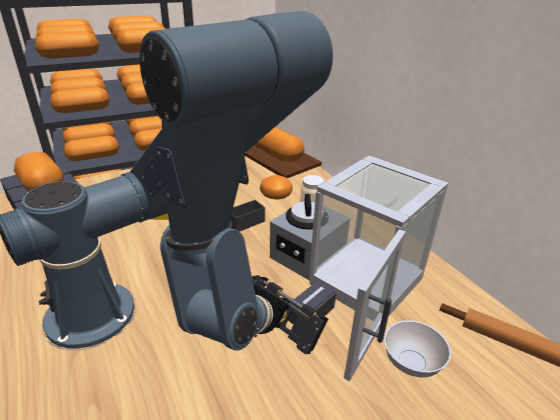

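>>> jog_arm --increments '[[[-1, 0, 0, 0.02, 0.007, 0, 1], [-1, 0, 0, 0.043, 0.016, 0, 1], [-1, 0, 0, 0.067, 0.024, 0, 1], [-1, 0, 0, 0.09, 0.033, 0, 1], [-1, 0, 0, 0.115, 0.042, 0, 1], [-1, 0, 0, 0.14, 0.051, 0, 1], [-1, 0, 0, 0.167, 0.061, 0, 1], [-1, 0, 0, 0.167, 0.061, 0, 1]]]'

```text
time: 22.85
position: [0.6028, -0.2299, 0.085]
tool_rot: [0.209, 0.677, -0.562, 0.427]
ft_force: [-0.2, 0.6, -4.9]
grip_width: 0.0578
```

Run:
```python
from path import *
rec();o=st();q=o['q']
y=Ro.from_quat(o['tool_rot']).as_matrix()[:,1]; g=o['position']-grip_point_offset*y; print('cab',cab(g))
cv2.imwrite('pics/wr15.png',camera('wrist')[...,::-1]); cv2.imwrite('pics/sd15.png',cv2.resize(camera('side')[140:390,240:460,::-1],None,fx=2.3,fy=2.3))
```

```text
t 22.85 q [-0.9374  0.8347  1.9308  1.5646  0.8972 -1.0962] tcp [ 0.6028 -0.2299  0.085 ] grip [ 0.5885 -0.2352  0.0959]
 dir [ 0.7629  0.2816 -0.582 ] head 20.3 pitch 35.6 jaw [ 0.343  -0.9393 -0.0048] F [-0.1817  0.5656 -4.8804] w 0.0578
cab [-0.0985  0.0143]
```

View pics/wr15.png

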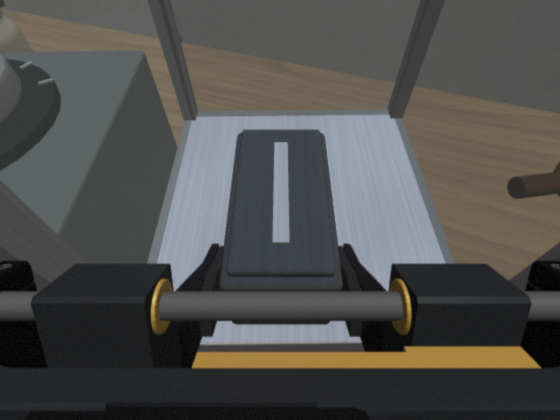

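View pics/sd15.png

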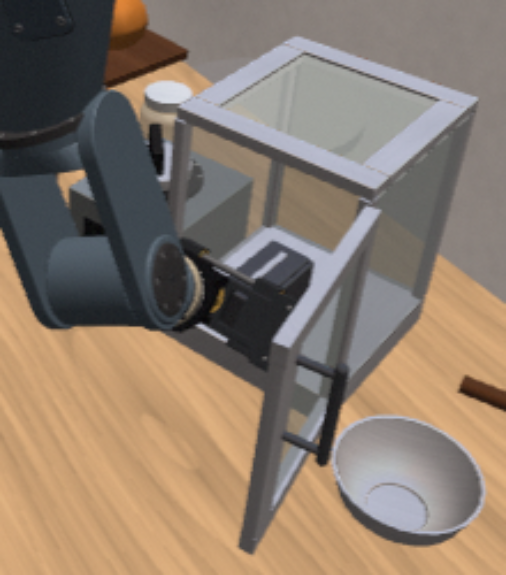

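>>> jog_arm --increments '[[[0, 0, 0, 0, 0, -0.006, 1], [0, 0, 0, 0, 0, -0.011, 1], [0, 0, 0, 0, 0, -0.011, 1]]]'

```text
time: 23.25
position: [0.5997, -0.232, 0.0724]
tool_rot: [0.211, 0.678, -0.562, 0.424]
ft_force: [-0.4, -0.7, -2.9]
grip_width: 0.0575
```

Run:
```python
from path import *
st()
```

```text
t 23.25 q [-0.9441  0.8601  1.9332  1.582   0.8971 -1.1266] tcp [ 0.5997 -0.232   0.0724] grip [ 0.5855 -0.2372  0.0833]
 dir [ 0.7626  0.2792 -0.5835] head 20.1 pitch 35.7 jaw [ 0.338  -0.9411 -0.0086] F [-0.4453 -0.743  -2.8562] w 0.0575
```

Nearly touching; down 1.5 mm more, then release gently.

>>> jog_arm --increments '[[[0, 0, 0, 0, 0, -0.0015, 1], [0, 0, 0, 0, 0, -0.0015, 1], [0, 0, 0, 0, 0, -0.0015, 0.2], [0, 0, 0, 0, 0, -0.0015, -0.6], [0, 0, 0, 0, 0, -0.0015, -0.6], [0, 0, 0, 0, 0, -0.0015, -0.6], [0, 0, 0, 0, 0, -0.0015, -0.6]]]'

```text
time: 23.95
position: [0.6, -0.2321, 0.0709]
tool_rot: [0.211, 0.678, -0.562, 0.424]
ft_force: [-0.1, -0.2, -1.3]
grip_width: 0.069
```

>>> jog_arm --increments '[[[0, 0, 0, -0.02, -0.007, 0, -0.6], [0, 0, 0, -0.05, -0.018, 0.01, -0.6], [0, 0, 0, -0.08, -0.029, 0.01, 0], [0, 0, 0, -0.11, -0.04, 0.01, 1], [0, 0, 0, -0.11, -0.04, 0.01, 1]]]' --squeeze 20

```text
time: 24.45
position: [0.488, -0.2747, 0.0805]
tool_rot: [0.212, 0.678, -0.563, 0.422]
ft_force: [0.0, -0.0, 0.0]
grip_width: 0.053
```

Run:
```python
from path import *
rec();o=st();q=o['q']
print('tcp cab',cab(o['position']))
cv2.imwrite('pics/wr16.png',camera('wrist')[...,::-1]); cv2.imwrite('pics/sd16.png',cv2.resize(camera('side')[140:390,240:460,::-1],None,fx=2.3,fy=2.3))
```

```text
t 24.45 q [-1.2084  0.8398  2.0479  1.4078  0.9657 -1.2496] tcp [ 0.488  -0.2747  0.0805] grip [ 0.4737 -0.2799  0.0914]
 dir [ 0.7637  0.2749 -0.5842] head 19.8 pitch 35.7 jaw [ 0.3327 -0.943  -0.0088] F [ 0.0435 -0.0373  0.0488] w 0.053
tcp cab [-0.2065  0.0116]
```

View pics/wr16.png

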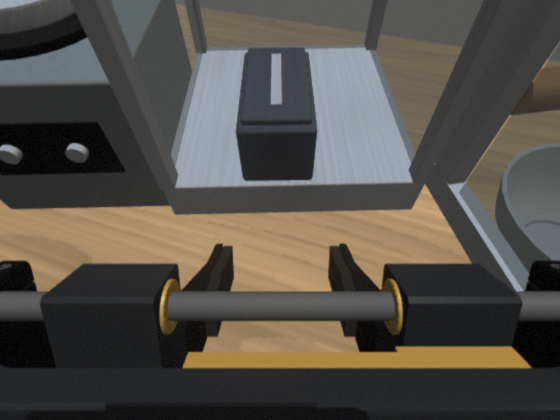

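View pics/sd16.png

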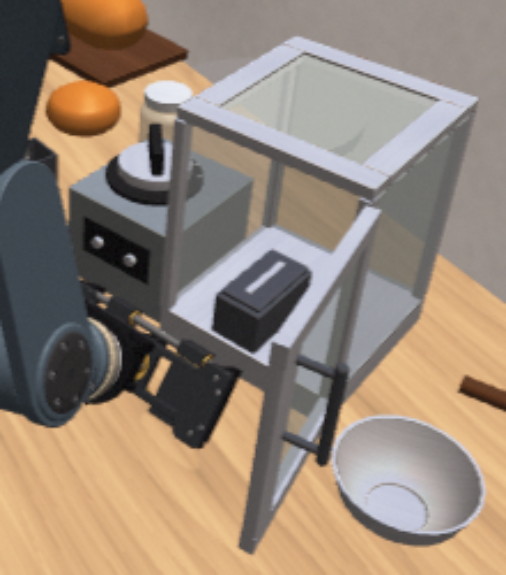

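Run:
```python
from path import *
i=camera_info('wrist')
for p in [(240,176),(313,178)]: print(cab(ray('wrist',p,.04,i)))
for p in [(240,122),(315,122),(247,52),(308,52)]: print('top',cab(ray('wrist',p,.10,i)))
for p in [(172,186),(417,184),(197,50),(380,50)]: print('deck',cab(ray('wrist',p,.04,i)))
q=get_obs()['q']
for p in (20,25):
  for x in (-.2,-.065):
    t=CC+x*CX+.005*CY; r=tgt(20,p)[1]; print(p,x,t,ik(np.array([*t,.068]),r,q,3))
print(turn(20,20))
```

```text
[-0.1022  0.0452]
[-0.1053 -0.0165]
top [-0.1067  0.0383]
top [-0.1076 -0.0134]
top [-0.0121  0.0388]
top [-0.0134 -0.014 ]
deck [-0.1125  0.1009]
deck [-0.1132 -0.1018]
deck [0.1098 0.1133]
deck [ 0.1044 -0.1129]
20 -0.2 [ 0.4964 -0.2787] [array([-1.2846,  1.0392,  2.0196,  1.4782,  1.2282, -1.4831])]
20 -0.065 [ 0.6232 -0.2325] [array([-0.9835,  1.0254,  1.9101,  1.7305,  1.1808, -1.3541])]
25 -0.2 [ 0.4964 -0.2787] [array([-1.2607,  0.9827,  2.0269,  1.4711,  1.1436, -1.4258])]
25 -0.065 [ 0.6232 -0.2325] [array([-0.9626,  0.9734,  1.9097,  1.703 ,  1.0838, -1.2874])]
[  4.8581 -14.9034   0.2944]
```

>>> jog_arm --increments '[[[2, -7, 0, 0, 0, -0.005, 1], [5, -15, 0, 0, 0, -0.012, 1], [5, -15, 0, 0, 0, -0.012, 1], [5, -15, 0, 0.03, 0.011, -0.012, 1], [5, -15, 0, 0.06, 0.021, -0.012, 1], [5, -15, 0, 0.085, 0.03, -0.012, 1], [5, -15, 0, 0.092, 0.033, -0.012, 1], [5, -15, 0, 0.1, 0.036, -0.012, 1]]]'

```text
time: 25.35
position: [0.5908, -0.2356, 0.0711]
tool_rot: [0.3, 0.64, -0.5, 0.5]
ft_force: [-4.4, -0.6, 3.4]
grip_width: 0.0004
```

Run:
```python
from path import *
o=st();print('tcp cab',cab(o['position']))
```

```text
t 25.35 q [-1.0471  1.0253  1.9649  1.6916  1.2017 -1.4109] tcp [ 0.5908 -0.2356  0.0711] grip [ 0.5743 -0.2416  0.0774]
 dir [ 0.8845  0.3197 -0.3397] head 19.9 pitch 19.9 jaw [ 0.3399 -0.9405  0.    ] F [-4.4347 -0.5827  3.4   ] w 0.0004
tcp cab [-0.0965  0.0132]
```

Contact, and the push takes about 4 N. I'll push another 30 mm in.

>>> jog_arm --increments '[[[0, 0, 0, 0.008, 0.003, 0, 1], [0, 0, 0, 0.016, 0.006, 0, 1], [0, 0, 0, 0.024, 0.009, 0, 1], [0, 0, 0, 0.028, 0.01, 0, 1], [0, 0, 0, 0.028, 0.01, 0, 1], [0, 0, 0, 0, 0, 0, 1], [0, 0, 0, -0.04, -0.015, 0, 1], [0, 0, 0, -0.09, -0.033, 0, 1]]]'

```text
time: 26.15
position: [0.5031, -0.2669, 0.0706]
tool_rot: [0.299, 0.64, -0.499, 0.501]
ft_force: [-0.2, -1.1, -1.1]
grip_width: 0.0008
```

Run:
```python
from path import *
rec();o=st();print('tcp cab',cab(o['position']))
i=camera_info('wrist')
cv2.imwrite('pics/wr17.png',camera('wrist')[...,::-1]); cv2.imwrite('pics/sd17.png',cv2.resize(camera('side')[140:390,240:460,::-1],None,fx=2.3,fy=2.3))
np.savez('i17.npz',**i)
```

```text
t 26.15 q [-1.2615  1.0378  2.0364  1.5061  1.2273 -1.5   ] tcp [ 0.5031 -0.2669  0.0706] grip [ 0.4866 -0.2729  0.0769]
 dir [ 0.8834  0.3222 -0.3401] head 20.0 pitch 19.9 jaw [ 0.3429 -0.9394  0.0008] F [-0.1683 -1.0988 -1.1121] w 0.0008
tcp cab [-0.1896  0.0138]
```

View pics/wr17.png

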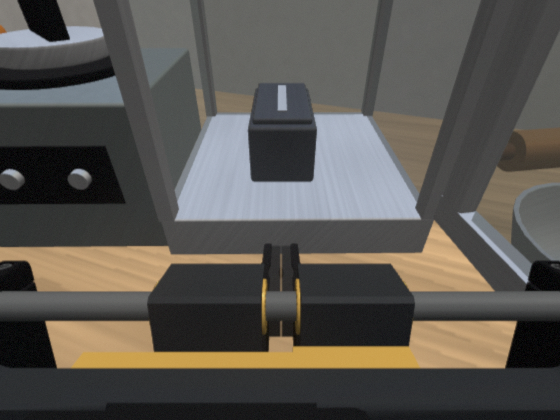

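View pics/sd17.png

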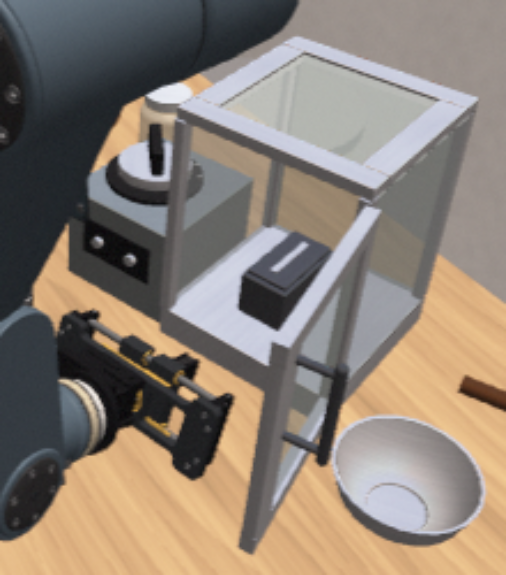

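```bash
cat >> kin.py <<'E'
def dpt(th,r,off):
    u=np.radians(110+th);n=np.radians(200+th); return HG+r*np.array([np.cos(u),np.sin(u)])+off*np.array([np.cos(n),np.sin(n)])
E
python3 - <<'E'
from path import *
i=dict(np.load('i17.npz'))
for p in [(252,175),(314,177)]: print('tin near',cab(ray('wrist',p,.04,i)))
for p in [(253,88),(308,88)]: print('tin far top',cab(ray('wrist',p,.106,i)))
q=get_obs()['q']
for h in (20,-20,-60):
  for k in (1,):
    qq=q
    for th,off,z in ((None,0,.4),(100,.06,.4),(100,.06,.262),(80,.02,.262),(50,.02,.262),(20,.02,.262),(0,.02,.262)):
        t=np.array([.50,-.267]) if th is None else dpt(th,.15,off)
        s=ik(np.array([*t,z]),tgt(h,90)[k],qq,4); print(h,k,th,t,s); 
        if s: qq=s[0]
E
```

```text
tin near [-0.0484  0.0398]
tin near [-0.0519 -0.0195]
tin far top [0.0042 0.0391]
tin far top [ 0.0043 -0.0141]
20 1 None [ 0.5   -0.267] [array([-0.6876,  0.2928,  1.3233,  0.    ,  1.5255,  0.5341])]
20 1 100 [ 0.5107 -0.4835] [array([-0.9165,  0.5235,  0.9562,  0.    ,  1.6619,  0.3052])]
20 1 100 [ 0.5107 -0.4835] [array([-0.9165,  0.6037,  1.1703,  0.    ,  1.3676,  0.3052])]
20 1 80 [ 0.4664 -0.4022] [array([-0.893 ,  0.4745,  1.4111, -0.    ,  1.256 ,  0.3288])]
20 1 50 [ 0.4628 -0.324 ] [array([-0.8085,  0.4017,  1.5388, -0.    ,  1.2011,  0.4132])]
20 1 20 [ 0.4989 -0.2544] [array([-0.6712,  0.3947,  1.5507,  0.    ,  1.1961,  0.5505])]
20 1 0 [ 0.5405 -0.2224] [array([-0.5814,  0.4295,  1.4908,  0.    ,  1.2213,  0.6403])]
-20 1 None [ 0.5   -0.267] [array([-0.6876,  0.2928,  1.3233,  0.    ,  1.5255,  1.2323])]
-20 1 100 [ 0.5107 -0.4835] [array([-0.9165,  0.5235,  0.9562,  0.    ,  1.6619,  1.0033])]
-20 1 100 [ 0.5107 -0.4835] [array([-0.9165,  0.6037,  1.1703, -0.    ,  1.3676,  1.0033])]
-20 1 80 [ 0.4664 -0.4022] [array([-0.893 ,  0.4745,  1.4111, -0.    ,  1.256 ,  1
[... 218 characters left out ...]
array([-0.5814,  0.4295,  1.4908,  0.    ,  1.2213,  1.3384])]
-60 1 None [ 0.5   -0.267] [array([-0.6876,  0.2928,  1.3233,  0.    ,  1.5255,  1.9304])]
-60 1 100 [ 0.5107 -0.4835] [array([-0.9165,  0.5235,  0.9562,  0.    ,  1.6619,  1.7015])]
-60 1 100 [ 0.5107 -0.4835] [array([-0.9165,  0.6037,  1.1703,  0.    ,  1.3676,  1.7015])]
-60 1 80 [ 0.4664 -0.4022] [array([-0.893 ,  0.4745,  1.4111, -0.    ,  1.256 ,  1.725 ])]
-60 1 50 [ 0.4628 -0.324 ] [array([-0.8085,  0.4017,  1.5388,  0.    ,  1.2011,  1.8095])]
-60 1 20 [ 0.4989 -0.2544] [array([-0.6712,  0.3947,  1.5507,  0.    ,  1.1961,  1.9468])]
-60 1 0 [ 0.5405 -0.2224] [array([-0.5814,  0.4295,  1.4908,  0.    ,  1.2213,  2.0366])]
```

Run:
```python
from path import *
q=get_obs()['q']; V=np.array([-.6876,.2928,1.3233,0,1.5255,.5341])
B=np.array([-.95,.35,1.5,.8,1.4,-.3])
for a,b in ((q,V),(V,np.array([-.9165,.5235,.9562,0,1.6619,.3052]))):
    for k in np.linspace(0,1,9):
        p,r=fk(a+(b-a)*k); d=r.as_matrix()[:,1]; print(p,cab(p),d)
    print()
plan(V)
```

```text
[ 0.4998 -0.2738  0.07  ] [-0.1951  0.0084] [ 0.8877  0.309  -0.3413]
[ 0.5167 -0.2452  0.1034] [-0.1695  0.0295] [ 0.8048  0.4781 -0.3517]
[ 0.5224 -0.2203  0.1315] [-0.1555  0.051 ] [ 0.6759  0.6098 -0.4138]
[ 0.5204 -0.2044  0.1568] [-0.152   0.0666] [ 0.5193  0.6799 -0.5178]
[ 0.5147 -0.2004  0.1837] [-0.156   0.0723] [ 0.357   0.6741 -0.6466]
[ 0.5088 -0.2083  0.2171] [-0.1642  0.0669] [ 0.2107  0.59   -0.7794]
[ 0.5049 -0.2253  0.262 ] [-0.1737  0.0522] [ 0.0976  0.4366 -0.8943]
[ 0.5029 -0.2468  0.3224] [-0.183   0.0328] [ 0.0271  0.2321 -0.9723]
[ 0.5   -0.267  0.4  ] [-0.1926  0.0147] [-0.  0. -1.]

[ 0.5   -0.267  0.4  ] [-0.1926  0.0147] [-0.  0. -1.]
[ 0.506  -0.2933  0.4015] [-0.1959 -0.012 ] [-0.  0. -1.]
[ 0.5107 -0.3199  0.4025] [-0.2006 -0.0386] [-0.  0. -1.]
[ 0.5141 -0.3468  0.4031] [-0.2066 -0.065 ] [-0.  0. -1.]
[ 0.5161 -0.3739  0.4033] [-0.214  -0.0912] [-0.  0. -1.]
[ 0.5168 -0.4012  0.4031] [-0.2227 -0.1171] [-0.  0. -1.]
[ 0.5161 -0.4286  0.4025] [-0.2327 -0.1427] [-0.  0. -1.]
[ 0.5141 -0.4561  0.4015] [-0.244  -0.1677] [-0.  0. -1.]
[ 0.5107 -0.4834  0.4  
[... 267 characters left out ...]
.0], [4.0, 15.0, 26.0, 0.021, 0.067, 0.082, -1.0], [4.0, 20.0, 28.0, 0.019, 0.072, 0.094, -1.0], [3.0, 25.0, 30.0, 0.016, 0.074, 0.107, -1.0]]] end [ 0.5161 -0.2002  0.177 ]
N 17 call 1 [[[-3.0, 5.0, 2.0, -0.003, -0.001, 0.014, -1.0], [-6.0, 10.0, 2.0, -0.006, -0.005, 0.029, -1.0], [-10.0, 15.0, 2.0, -0.008, -0.011, 0.047, -1.0], [-15.0, 19.0, 1.0, -0.01, -0.018, 0.068, -1.0], [-20.0, 23.0, -1.0, -0.012, -0.028, 0.091, -1.0], [-25.0, 27.0, -4.0, -0.013, -0.038, 0.119, -1.0], [-30.0, 30.0, -7.0, -0.013, -0.048, 0.15, -1.0], [-35.0, 32.0, -12.0, -0.014, -0.058, 0.184, -1.0]]] end [ 0.5017 -0.258   0.3613]
N 17 call 2 [[[-6.0, 1.0, -4.0, -0.002, -0.009, 0.039, -1.0]]] end [ 0.5   -0.267  0.4  ]
```

Run:
```python
from path import *
o=get_obs(); q=o['q']; p0=o['position']
for N,back in ((14,.03),(14,0)):
    qq=q; ok=[]
    for k in range(1,N+1):
        f=k/N; t=np.r_[p0[:2]-CX*back*min(1,2*f),p0[2]+.33*f]; s=ik(t,tgt(20,20+70*f)[1],qq,1)
        if not s: print('fail',k); break
        ok.append(np.abs(s[0]-qq).max()); qq=s[0]
    print(np.round(ok,2),qq)
```

```text
[0.12 0.13 0.16 0.18 0.19 0.2  0.19 0.18 0.16 0.14 0.12 0.1  0.1  0.11] [-0.7451  0.2661  1.3613  0.      1.5142  0.4766]
[0.12 0.13 0.16 0.18 0.2  0.21 0.2  0.19 0.16 0.14 0.11 0.1  0.11 0.11] [-0.6972  0.2979  1.3161  0.      1.5277  0.5245]
```

>>> jog_arm --increments '[[[-1, 4, 0, -0.005, -0.002, 0.02, 1], [-3, 8, 0, -0.01, -0.004, 0.04, 1], [-4, 12, 0, -0.015, -0.006, 0.06, 1], [-6, 16, 0, -0.02, -0.007, 0.08, 1], [-7, 20, 0, -0.024, -0.008, 0.1, 1], [-9, 25, 0, -0.028, -0.01, 0.12, 1], [-10, 29, 0, -0.028, -0.01, 0.14, 1], [-12, 33, 0, -0.028, -0.01, 0.165, 1]]]'

```text
time: 27.05
position: [0.4718, -0.2831, 0.2357]
tool_rot: [0.095, 0.698, -0.632, 0.322]
ft_force: [0.3, -0.2, 0.2]
grip_width: 0.0007
```

>>> jog_arm --increments '[[[-1, 4, 0, 0, 0, 0.02, 1], [-3, 8, 0, 0, 0, 0.04, 1], [-4, 12, 0, 0, 0, 0.06, 1], [-6, 16, 0, 0, 0, 0.08, 1], [-7, 20, 0, 0, 0, 0.1, 1], [-9, 25, 0, 0, 0, 0.12, 1], [-10, 29, 0, 0, 0, 0.14, 1], [-12, 33, 0, 0, 0, 0.165, 1]]]'

```text
time: 27.85
position: [0.4717, -0.2819, 0.4007]
tool_rot: [0.124, -0.692, 0.701, -0.118]
ft_force: [0.3, -0.3, 0.1]
grip_width: 0.0002
```

Run:
```python
from path import *
o=st();rec(); print(turn(20,90)); p=o['position']
for k in (.4,.7,1): print(np.array([*dpt(100,.15,.06),.4])-p)
```

```text
t 27.85 q [-0.734   0.2631  1.3636 -0.0142  1.5101  0.4947] tcp [ 0.4717 -0.2819  0.4007] grip [ 0.4718 -0.2817  0.4194]
 dir [-0.006  -0.0137 -0.9999] head -113.8 pitch 89.1 jaw [ 0.3363 -0.9417  0.0109] F [ 0.32   -0.3461  0.0874] w 0.0002
[ 0.785  -0.3429  0.3514]
[ 0.039  -0.2015 -0.0007]
[ 0.039  -0.2015 -0.0007]
[ 0.039  -0.2015 -0.0007]
```

>>> jog_arm --increments '[[[0, 0, 0, 0.01, -0.04, 0, 1], [0, 0, 0, 0.02, -0.08, 0, 1], [0, 0, 0, 0.025, -0.12, 0, 1], [0, 0, 0, 0.03, -0.16, 0, 1], [0, 0, 0, 0.039, -0.202, -0.01, 1], [0, 0, 0, 0.039, -0.202, -0.05, 1], [0, 0, 0, 0.039, -0.202, -0.1, 1], [0, 0, 0, 0.039, -0.202, -0.138, 1]]]'

```text
time: 28.65
position: [0.5103, -0.4822, 0.2586]
tool_rot: [0.124, -0.694, 0.699, -0.117]
ft_force: [1.0, -0.4, -0.0]
grip_width: 0.0005
```

Run:
```python
from path import *
o=st();rec()
for th in (100,90,80,70,60,50,40,30,20,10,3,0): print(th,np.round(dpt(th,.15,.02)-o['position'][:2],3))
cv2.imwrite('pics/sd18.png',cv2.resize(camera('side')[140:390,240:460,::-1],None,fx=2.3,fy=2.3)); cv2.imwrite('pics/wr18.png',camera('wrist')[...,::-1])
```

```text
t 28.65 q [-0.9104  0.6046  1.178  -0.0128  1.3568  0.3199] tcp [ 0.5103 -0.4822  0.2586] grip [ 0.5105 -0.482   0.2773]
 dir [-0.0085 -0.0094 -0.9999] head -132.2 pitch 89.3 jaw [ 0.3365 -0.9417  0.006 ] F [ 0.977  -0.4346 -0.015 ] w 0.0005
100 [-0.02   0.033]
90 [-0.034  0.056]
80 [-0.044  0.08 ]
70 [-0.05   0.106]
60 [-0.051  0.132]
50 [-0.048  0.158]
40 [-0.04   0.183]
30 [-0.027  0.207]
20 [-0.011  0.228]
10 [0.008 0.246]
3 [0.023 0.256]
0 [0.03 0.26]
```

View pics/sd18.png

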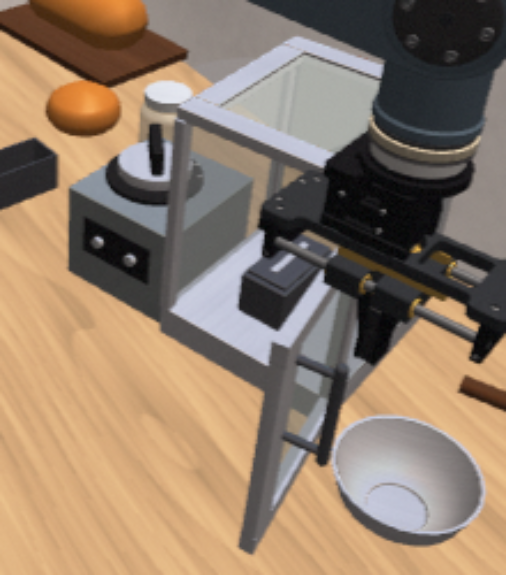

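View pics/wr18.png

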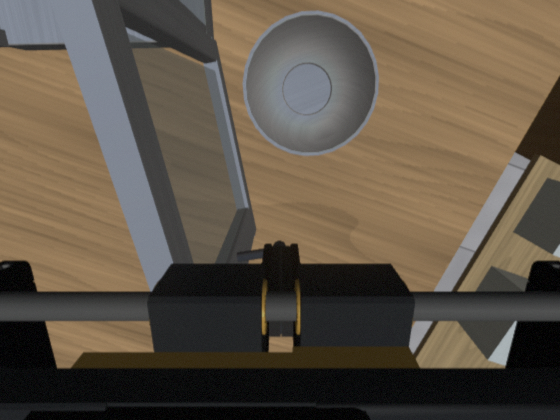

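>>> jog_arm --increments '[[[0, 0, 0, -0.01, 0.015, 0.004, 1], [0, 0, 0, -0.02, 0.033, 0.005, 1], [0, 0, 0, -0.034, 0.056, 0.005, 1], [0, 0, 0, -0.044, 0.08, 0.005, 1], [0, 0, 0, -0.05, 0.106, 0.005, 1], [0, 0, 0, -0.051, 0.132, 0.005, 1], [0, 0, 0, -0.048, 0.158, 0.005, 1], [0, 0, 0, -0.04, 0.183, 0.005, 1]]]'

```text
time: 29.55
position: [0.4694, -0.2963, 0.2623]
tool_rot: [0.125, -0.696, 0.697, -0.116]
ft_force: [0.5, -1.3, -0.2]
grip_width: 0.0009
```

Run:
```python
from path import *
o=st();rec()
for th in (30,20,10,3,0): print(th,np.round(dpt(th,.15,.02)-o['position'][:2],3))
cv2.imwrite('pics/sc19.png',cv2.resize(camera('scene')[120:340,60:320,::-1],None,fx=2.3,fy=2.3))
```

```text
t 29.55 q [-0.758   0.3911  1.5559 -0.0121  1.2012  0.4735] tcp [ 0.4694 -0.2963  0.2623] grip [ 0.4696 -0.2962  0.281 ]
 dir [-0.0125 -0.0037 -0.9999] head -163.6 pitch 89.3 jaw [ 0.3369 -0.9415 -0.0008] F [ 0.5077 -1.3242 -0.2178] w 0.0009
30 [0.013 0.021]
20 [0.029 0.042]
10 [0.049 0.06 ]
3 [0.064 0.07 ]
0 [0.071 0.074]
```

View pics/sc19.png

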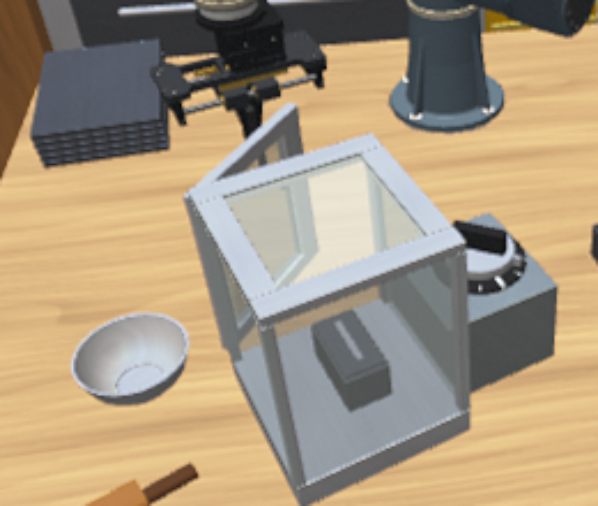

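>>> jog_arm --increments '[[[0, 0, 0, 0.013, 0.021, 0, 1], [0, 0, 0, 0.029, 0.042, 0, 1], [0, 0, 0, 0.049, 0.06, 0, 1], [0, 0, 0, 0.06, 0.067, 0, 1], [0, 0, 0, 0.068, 0.072, 0, 1], [0, 0, 0, 0.071, 0.074, 0, 1]]]'

```text
time: 30.2
position: [0.536, -0.2217, 0.2642]
tool_rot: [0.133, -0.695, 0.698, -0.113]
ft_force: [-20.8, -10.9, 12.3]
grip_width: 0.0008
```

Run:
```python
from path import *
o=st();rec();print(cab(o['position']))
cv2.imwrite('pics/sd20.png',cv2.resize(camera('side')[140:330,240:460,::-1],None,fx=3,fy=3))
```

```text
t 30.2 q [-0.5733  0.4303  1.483  -0.0226  1.2461  0.6559] tcp [ 0.536  -0.2217  0.2642] grip [ 0.5364 -0.2215  0.2829]
 dir [-0.0265 -0.0084 -0.9996] head -162.5 pitch 88.4 jaw [ 0.3419 -0.9397 -0.0012] F [-20.8397 -10.9358  12.3355] w 0.0008
[-0.1433  0.045 ]
```

View pics/sd20.png

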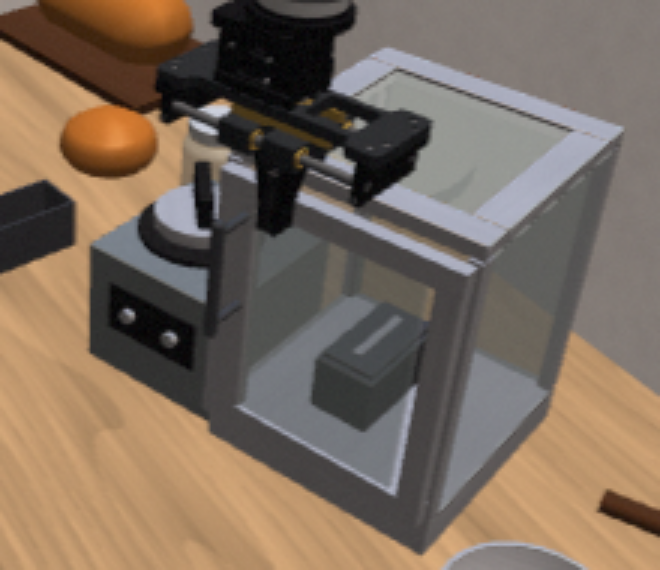

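>>> jog_arm --increments '[[[0, 0, 0, -0.01, -0.004, 0, 1], [0, 0, 0, -0.04, -0.015, 0, 1], [0, 0, 0, -0.06, -0.02, 0.04, 1], [0, 0, 0, -0.06, 0.02, 0.08, 1], [0, 0, 0, -0.06, 0.06, 0.1, 1], [0, 0, 0, -0.06, 0.1, 0.1, 1], [0, 0, 0, -0.06, 0.14, 0.1, 1], [0, 0, 0, -0.04, 0.17, 0.1, 1]]]'

```text
time: 31.05
position: [0.4941, -0.0499, 0.3656]
tool_rot: [0.132, -0.695, 0.697, -0.113]
ft_force: [1.0, -1.0, -0.7]
grip_width: 0.0009
```

Run:
```python
from path import *
o=st();rec();print(turn(20,90))
i=camera_info('wrist');np.savez('i21.npz',**i)
cv2.imwrite('pics/wr21.png',camera('wrist')[...,::-1]);cv2.imwrite('pics/sd21.png',cv2.resize(camera('side')[140:330,240:460,::-1],None,fx=3,fy=3))
cv2.imwrite('pics/sc21.png',cv2.resize(camera('scene')[150:330,130:310,::-1],None,fx=3,fy=3))
```

```text
t 31.05 q [-0.3164  0.2136  1.5248 -0.0155  1.4252  0.9088] tcp [ 0.4941 -0.0499  0.3656] grip [ 0.4946 -0.0497  0.3843]
 dir [-0.0258 -0.0078 -0.9996] head -163.2 pitch 88.5 jaw [ 0.341  -0.9401 -0.0015] F [ 1.0345 -1.0154 -0.6844] w 0.0009
[ 0.4451 -1.4754  0.0604]
```

View pics/wr21.png

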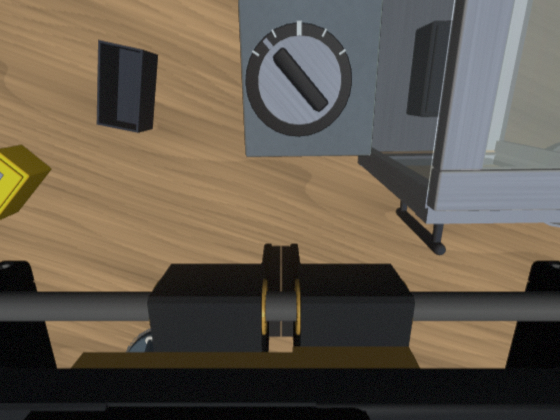

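View pics/sd21.png

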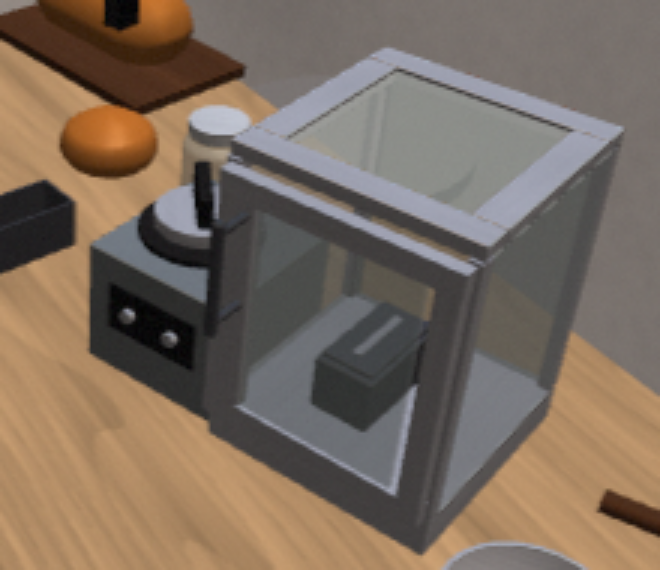

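View pics/sc21.png

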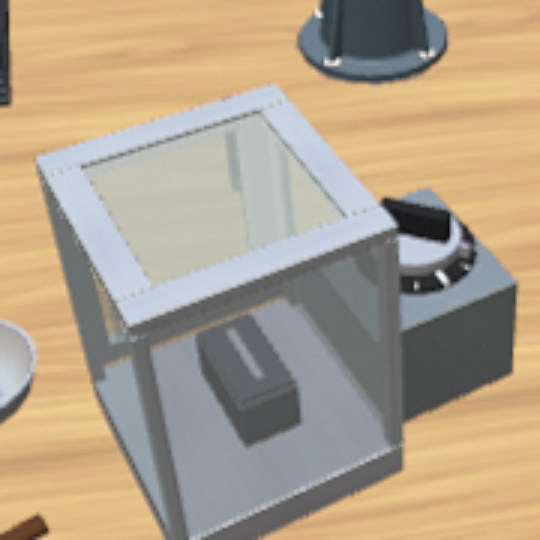

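Run:
```python
from path import *
i=dict(np.load('i21.npz'))
im=cv2.imread('pics/wr21.png'); cv2.imwrite('pics/c21.png',cv2.resize(im[10:150,230:370],None,fx=4.2,fy=4.2,interpolation=cv2.INTER_CUBIC))
w=CC+CX*-.02+CY*.2; print('pred',w,proj('wrist',[*w,.188],i),proj('wrist',[*w,.15],i))
```

```text
pred [ 0.5988 -0.0339] [300.6788  77.1619] [298.6835  79.0783]
```

View pics/c21.png

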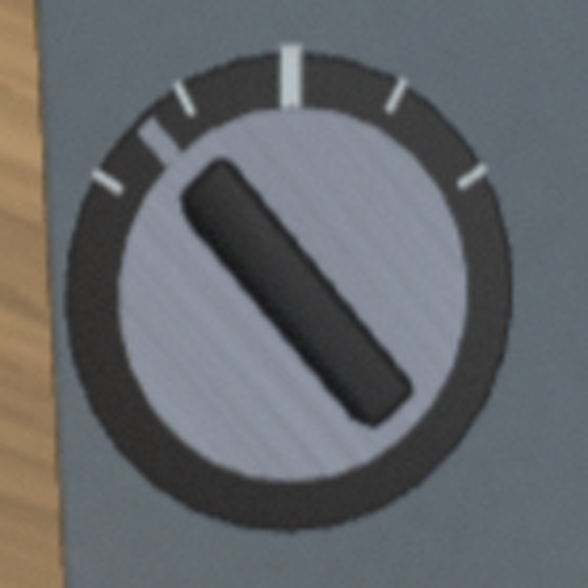

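>>> jog_arm --increments '[[[0, -1, 0, 0.02, 0.03, -0.01, 1], [0.5, -1.5, 0, 0.05, 0.055, -0.03, 1], [0.5, -1.5, 0, 0.075, 0.069, -0.06, 1], [0.5, -1.5, 0, 0.091, 0.069, -0.1, 1], [0.5, -1.5, 0, 0.091, 0.069, -0.14, 1], [0.5, -1.5, 0, 0.091, 0.069, -0.18, 1], [0.5, -1.5, 0, 0.091, 0.069, -0.202, 1], [0.5, -1.5, 0, 0.091, 0.069, -0.202, 1]]]'

```text
time: 32.0
position: [0.5849, 0.017, 0.1594]
tool_rot: [-0.125, 0.697, -0.695, 0.121]
ft_force: [-0.5, 0.6, -0.3]
grip_width: 0.0003
```

```bash
cat >> kin.py <<'E'
WC=np.array([.599,-.034])
def rel(p): d=np.asarray(p)[:2]-WC; return np.array([d@CX,d@CY])
E
python3 - <<'E'
from path import *
o=st();rec();print(rel(o['position']))
for r in ((.006,.04),(.009,.032),(.013,.026),(.015,.0225)): print(r,np.round(WC+r[0]*CX+r[1]*CY-o['position'][:2],4))
cv2.imwrite('pics/wr22.png',camera('wrist')[...,::-1]); cv2.imwrite('pics/sc22.png',cv2.resize(camera('scene')[180:280,220:330,::-1],None,fx=5,fy=5,interpolation=cv2.INTER_CUBIC))
E
```

```text
t 32.0 q [-0.1618  0.5556  1.5907  0.0002  1.0022  1.059 ] tcp [0.5849 0.017  0.1594] grip [0.585  0.017  0.1781]
 dir [-0.0068  0.0013 -1.    ] head 169.3 pitch 89.6 jaw [ 0.3427 -0.9394 -0.0036] F [-0.5084  0.5838 -0.3355] w 0.0003
[0.0042 0.0528]
(0.006, 0.04) [ 0.0061 -0.0114]
(0.009, 0.032) [ 0.0116 -0.0179]
(0.013, 0.026) [ 0.0174 -0.0222]
(0.015, 0.0225) [ 0.0205 -0.0248]
```

View pics/wr22.png

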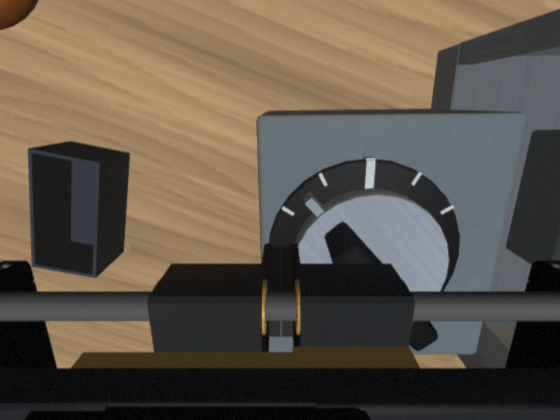

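View pics/sc22.png

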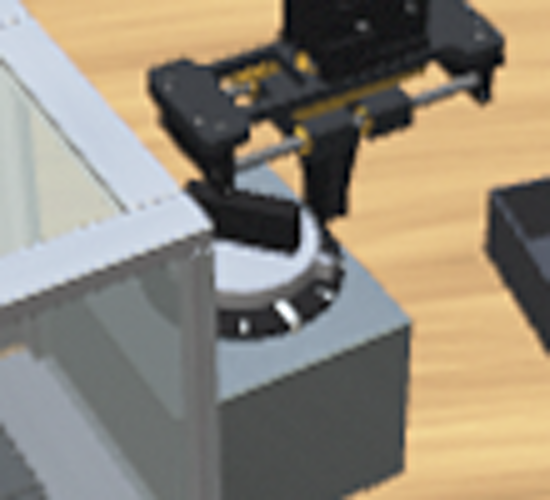

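>>> jog_arm --increments '[[[0, 0, 0, 0.003, -0.006, 0.002, 1], [0, 0, 0, 0.006, -0.011, 0.002, 1], [0, 0, 0, 0.009, -0.0145, 0.002, 1], [0, 0, 0, 0.012, -0.018, 0.002, 1], [0, 0, 0, 0.015, -0.02, 0.002, 1], [0, 0, 0, 0.0175, -0.022, 0.002, 1], [0, 0, 0, 0.0175, -0.022, 0.002, 1]]]'

```text
time: 32.8
position: [0.608, -0.0039, 0.1674]
tool_rot: [-0.12, 0.697, -0.696, 0.126]
ft_force: [0.6, 4.7, 1.6]
grip_width: 0.0006
```

Run:
```python
from path import *
o=st();rec();print(rel(o['position']))
i=camera_info('wrist');np.savez('i23.npz',**i)
im=camera('wrist')[...,::-1];cv2.imwrite('pics/wr23.png',cv2.resize(im[120:370,230:500],None,fx=2.8,fy=2.4,interpolation=cv2.INTER_CUBIC)); cv2.imwrite('pics/sc23.png',cv2.resize(camera('scene')[180:280,220:330,::-1],None,fx=5,fy=5,interpolation=cv2.INTER_CUBIC))
```

```text
t 32.8 q [-0.1918  0.5672  1.5363  0.0041  1.0308  1.027 ] tcp [ 0.608  -0.0039  0.1674] grip [ 0.6079 -0.0039  0.1861]
 dir [ 0.0078  0.0021 -1.    ] head 15.1 pitch 89.5 jaw [ 0.3428 -0.9394  0.0007] F [0.5584 4.7191 1.5943] w 0.0006
[0.0188 0.0252]
```

View pics/wr23.png

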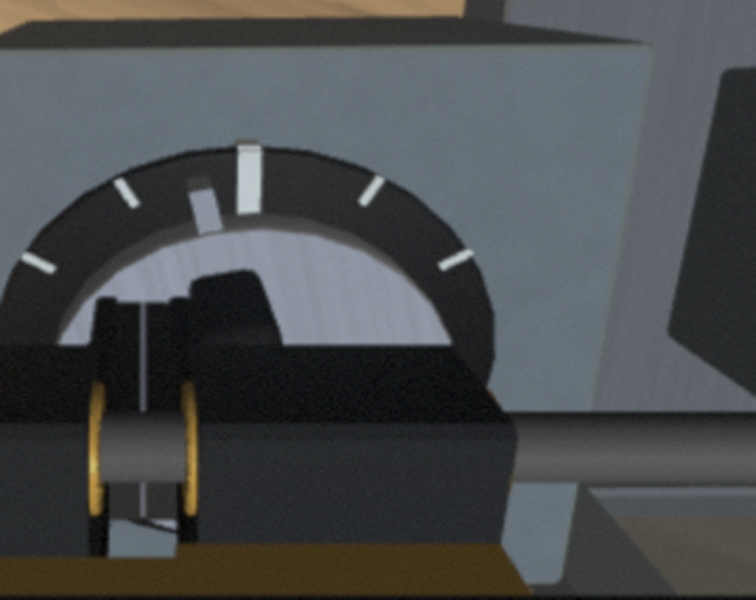

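View pics/sc23.png

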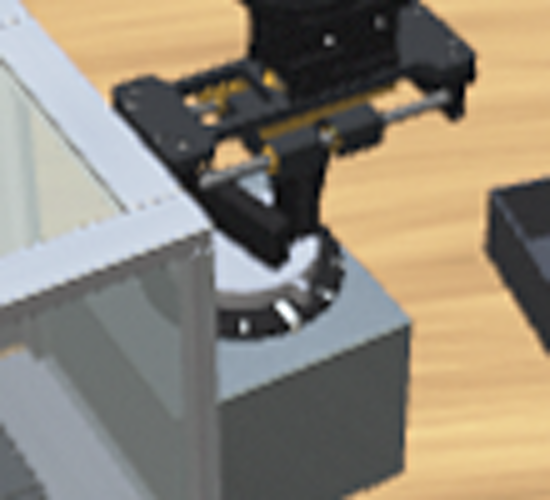

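```bash
cat >> kin.py <<'E'
def wang(i,pts,zs,cen=None):
    # bearing in cab frame from wheel centre (0=+x, + toward +y)
    cen=WC if cen is None else cen
    for (n,p),z in zip(pts,zs):
        w=ray('wrist',p,z,i)[:2]-cen; print(n,'bearing rad %.3f r %.4f'%(np.arctan2(w@CY,w@CX),np.linalg.norm(w)))
E
python3 - <<'E'
from path import *
i=dict(np.load('i23.npz')); f=lambda x,y:(230+(x+.5)/2.8-.5,120+(y+.5)/2.4-.5)
for z in (.135,.145): wang(i,[('mark',f(250,180)),('t+',f(127,193)),('t-',f(371,192)),('t++',f(39,262)),('t--',f(456,260))],[z]*5)
for z in (.145,.155,.16): wang(i,[('fin',f(206,210))],[z])
i=dict(np.load('i21.npz')); f=lambda x,y:(230+(x+.5)/4.2-.5,10+(y+.5)/4.2-.5)
print('21')
for z in (.145,): wang(i,[('mark',f(291,75)),('t+',f(184,98)),('t-',f(397,96)),('t++',f(107,182)),('t--',f(473,177))],[z]*5)
for z in (.145,.155): wang(i,[('fin',f(160,142)),('disc',f(292,293))],[z]*2)
E
```

```text
mark bearing rad -0.007 r 0.0482
t+ bearing rad 0.546 r 0.0523
t- bearing rad -0.551 r 0.0528
t++ bearing rad 1.081 r 0.0539
t-- bearing rad -1.080 r 0.0551
mark bearing rad 0.018 r 0.0509
t+ bearing rad 0.517 r 0.0546
t- bearing rad -0.482 r 0.0539
t++ bearing rad 1.009 r 0.0548
t-- bearing rad -0.986 r 0.0539
fin bearing rad 0.230 r 0.0443
fin bearing rad 0.230 r 0.0474
fin bearing rad 0.230 r 0.0490
21
mark bearing rad 0.010 r 0.0503
t+ bearing rad 0.541 r 0.0528
t- bearing rad -0.519 r 0.0526
t++ bearing rad 1.063 r 0.0538
t-- bearing rad -1.039 r 0.0536
fin bearing rad 0.757 r 0.0486
disc bearing rad -1.943 r 0.0006
fin bearing rad 0.771 r 0.0474
disc bearing rad -3.018 r 0.0007
```

>>> jog_arm --increments '[[[0, 0, 0, 0.001, -0.0025, -0.002, 1], [0, 0, 0, 0.0016, -0.0045, -0.002, 1], [0, 0, 0, 0.0016, -0.0045, -0.002, 1]]]'

```text
time: 33.2
position: [0.609, -0.0096, 0.1654]
tool_rot: [0.121, -0.696, 0.697, -0.125]
ft_force: [0.8, 3.7, 2.7]
grip_width: 0.0007
```

Run:
```python
from path import *
o=st();rec();print(rel(o['position']))
i=camera_info('wrist');np.savez('i24.npz',**i)
im=camera('wrist')[...,::-1];cv2.imwrite('pics/wr24.png',cv2.resize(im[120:270,230:420],None,fx=4,fy=4,interpolation=cv2.INTER_CUBIC))
```

```text
t 33.2 q [-0.1998  0.5716  1.5344  0.002   1.0291  1.0202] tcp [ 0.609  -0.0096  0.1654] grip [ 0.6089 -0.0096  0.1841]
 dir [ 0.0067  0.0004 -1.    ] head 3.1 pitch 89.6 jaw [ 0.3427 -0.9394  0.002 ] F [0.7587 3.6699 2.7361] w 0.0007
[0.0178 0.0195]
```

View pics/wr24.png

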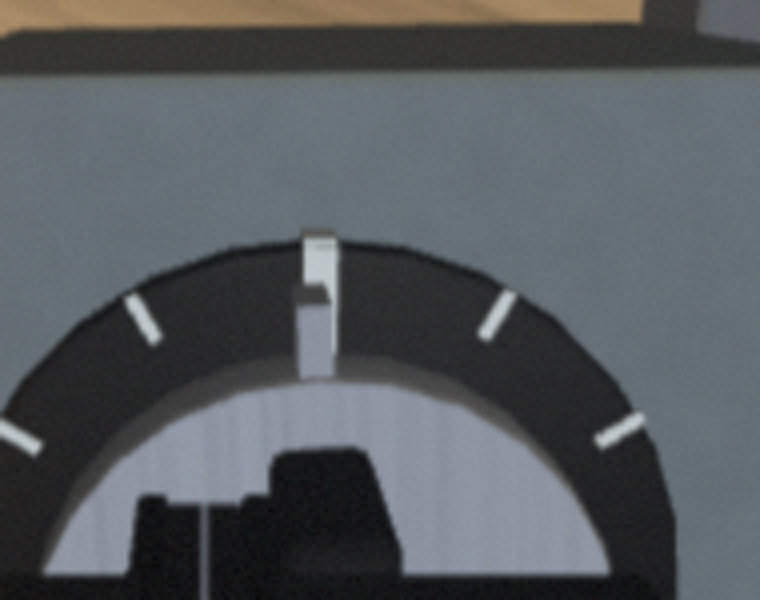

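Run:
```python
from path import *
i=dict(np.load('i24.npz')); f=lambda x,y:(230+(x+.5)/4-.5,120+(y+.5)/4-.5)
wang(i,[('mark',f(320.5,258)),('t+',f(144,318)),('t-',f(497,315)),('t++',f(20,437)),('t--',f(620,430))],[.144]*5)
for z in (.15,.155,.16): wang(i,[('fintop',f(312,306)),('finbot',f(317,377)),('finmid',f(314,340))],[z]*3)
```

```text
mark bearing rad 0.017 r 0.0565
t+ bearing rad 0.516 r 0.0545
t- bearing rad -0.488 r 0.0542
t++ bearing rad 1.015 r 0.0542
t-- bearing rad -0.991 r 0.0542
fintop bearing rad 0.050 r 0.0509
finbot bearing rad 0.039 r 0.0402
finmid bearing rad 0.047 r 0.0458
fintop bearing rad 0.058 r 0.0523
finbot bearing rad 0.049 r 0.0419
finmid bearing rad 0.055 r 0.0474
fintop bearing rad 0.064 r 0.0537
finbot bearing rad 0.058 r 0.0436
finmid bearing rad 0.063 r 0.0489
```

>>> jog_arm --increments '[[[0, 0, 0, 0.0003, -0.001, 0, 1], [0, 0, 0, 0.0003, -0.001, 0, 1], [0, 0, 0, -0.002, 0.01, 0.01, 1], [0, 0, 0, -0.01, 0.035, 0.03, 1], [0, 0, 0, -0.03, 0.04, 0.07, 1], [0, 0, 0, -0.06, 0.02, 0.12, 1], [0, 0, 0, -0.09, 0, 0.17, 1], [0, 0, 0, -0.11, -0.02, 0.2, 1]]]'

```text
time: 34.05
position: [0.504, -0.0239, 0.3563]
tool_rot: [0.122, -0.695, 0.697, -0.125]
ft_force: [0.0, -0.5, 0.2]
grip_width: 0.0004
```

>>> jog_arm --increments '[[[0, 0, 0, 0, -0.015, 0, 1], [0, 0, 0, 0, -0.02, 0, 1], [0, 0, 0, 0, -0.02, 0, 1]]]'

```text
time: 34.35
position: [0.5034, -0.0444, 0.3561]
tool_rot: [0.122, -0.695, 0.698, -0.124]
ft_force: [0.0, 0.1, -0.3]
grip_width: 0.0007
```

Run:
```python
from path import *
o=st();rec()
i=camera_info('wrist');np.savez('i25.npz',**i)
im=camera('wrist')[...,::-1];cv2.imwrite('pics/wr25f.png',im); u,v=proj('wrist',[*WC,.15],i).astype(int); x0=max(u-75,0);y0=max(v-75,0); print(x0,y0)
cv2.imwrite('pics/wr25.png',cv2.resize(im[y0:y0+150,x0:x0+150],None,fx=4,fy=4,interpolation=cv2.INTER_CUBIC))
```

```text
t 34.35 q [-0.3087  0.2207  1.5412 -0.0012  1.3747  0.9125] tcp [ 0.5034 -0.0444  0.3561] grip [ 0.5034 -0.0443  0.3748]
 dir [ 0.0044 -0.0027 -1.    ] head -30.8 pitch 89.7 jaw [ 0.3428 -0.9394  0.004 ] F [ 0.0324  0.1418 -0.3258] w 0.0007
224 20
```

View pics/wr25.png

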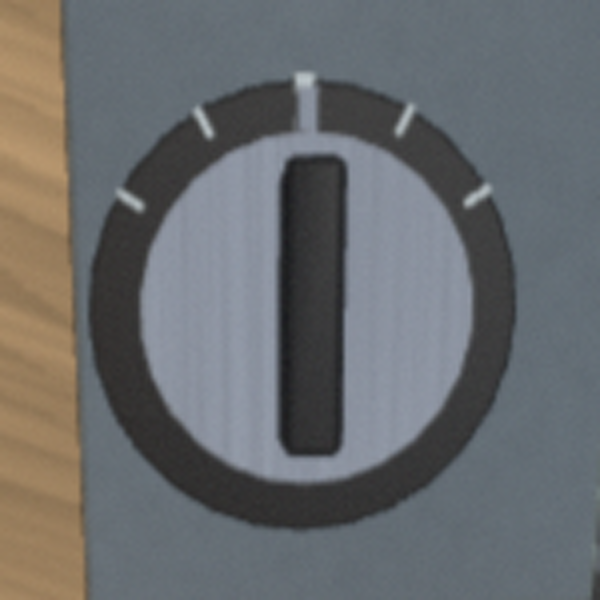

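Run:
```python
from path import *
i=dict(np.load('i25.npz')); f=lambda x,y:(224+(x+.5)/4-.5,20+(y+.5)/4-.5)
wang(i,[('mark',f(305,78)),('t+',f(205,123)),('t-',f(404,121)),('t++',f(131,201)),('t--',f(478,196))],[.144]*5)
for z in (.15,.155,.16): wang(i,[('fintop',f(308,92)),('finbot',f(309,128))],[z]*2)
a=ray('wrist',f(318,160),.188,i);b=ray('wrist',f(311,455),.188,i);d=(a-b)[:2];print('rib dir',np.arctan2(d@CY,d@CX))
# rib edges by mask
im=cv2.imread('pics/wr25f.png')[20:170,224:374]; g=cv2.cvtColor(im,cv2.COLOR_BGR2GRAY)
m=(g<60).astype(np.uint8); k,l,s,c=cv2.connectedComponentsWithStats(m)
for j in range(1,k):
    if 200<s[j,4]<3000 and abs(c[j][0]-78)<6 and abs(c[j][1]-76)<8:
        ys,xs=np.nonzero(l==j); rr=cv2.minAreaRect(np.c_[xs,ys].astype(np.float32)); print(s[j],rr)
        P=np.array([ray('wrist',(x+224,y+20),.188,i)[:2] for x,y in zip(xs,ys)]); v=np.linalg.svd(P-P.mean(0))[2][0]; v*=np.sign(v@CX); print('rib bearing',np.arctan2(v@CY,v@CX),rel(P.mean(0)))
```

```text
mark bearing rad 0.010 r 0.0560
t+ bearing rad 0.534 r 0.0525
t- bearing rad -0.513 r 0.0525
t++ bearing rad 1.060 r 0.0535
t-- bearing rad -1.036 r 0.0539
fintop bearing rad 0.001 r 0.0516
finbot bearing rad -0.009 r 0.0432
fintop bearing rad 0.007 r 0.0508
finbot bearing rad -0.002 r 0.0424
fintop bearing rad 0.013 r 0.0499
finbot bearing rad 0.006 r 0.0417
rib dir -0.004734078301785794
[  70   39   16   75 1041] ((77.5, 76.0), (74.0, 15.0), 90.0)
rib bearing 0.027944229104146952 [-0.0035  0.001 ]
```

Run:
```python
from path import *
a=camera('side')[...,::-1];s=camera('scene')[...,::-1];w=camera('wrist')[...,::-1]
b=cv2.imread('pics/side0.png')
f=lambda x:cv2.resize(x[180:330,290:390],None,fx=3.7,fy=3.7,interpolation=cv2.INTER_CUBIC)
cv2.imwrite('pics/cmp.png',np.hstack([f(b),f(a)])); cv2.imwrite('pics/scF.png',s)
cv2.imwrite('pics/wF.png',cv2.resize(w[0:270,340:560],None,fx=2.2,fy=2.2,interpolation=cv2.INTER_CUBIC))
```

```text
(no output)
```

View pics/cmp.png

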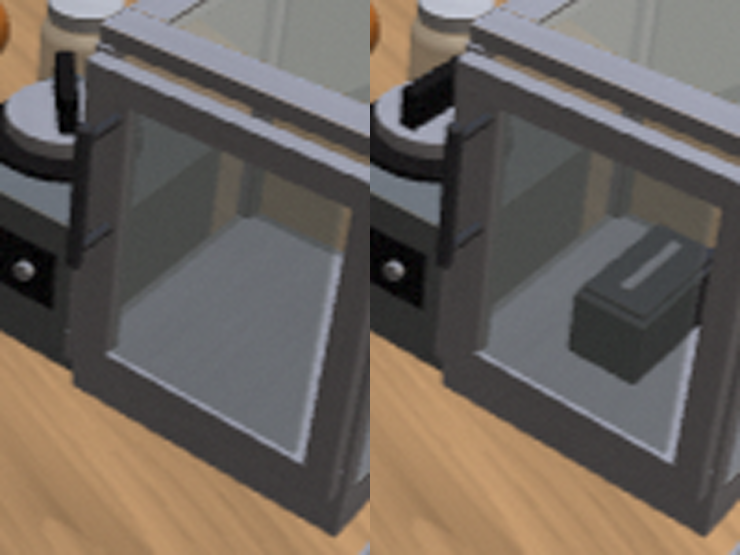

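View pics/scF.png

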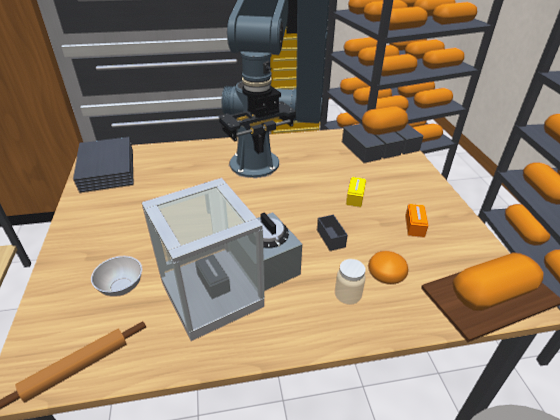

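View pics/wF.png

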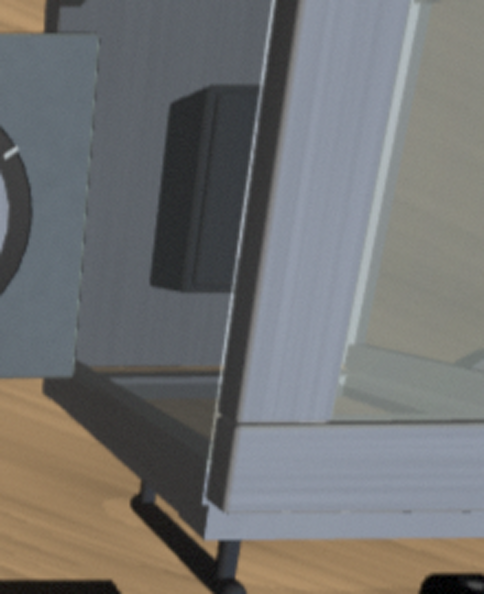

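Run:
```python
from path import *
w=cv2.imread('pics/wF.png'); 
cv2.imwrite('pics/wF2.png',cv2.resize(w[470:594,180:484],None,fx=2.6,fy=4,interpolation=cv2.INTER_CUBIC))
i=dict(np.load('i25.npz')); g=lambda x,y:(340+(x+.5)/2.2-.5,(y+.5)/2.2-.5)
D=[cab(ray('wrist',g(*p),.287,i)) for p in ((210,540),(470,537))];F=[cab(ray('wrist',g(*p),.305,i)) for p in ((230,513),(470,512))]
for n,P in (('door',D),('roof',F)): d=P[0]-P[1]; print(n,P,np.arctan2(-d[0],d[1]))
```

```text
door [array([-0.1346,  0.1002]), array([-0.1336,  0.0079])] 0.011391712500147486
roof [array([-0.1171,  0.1045]), array([-0.1169,  0.0267])] 0.0034848093005648974
```

View pics/wF2.png

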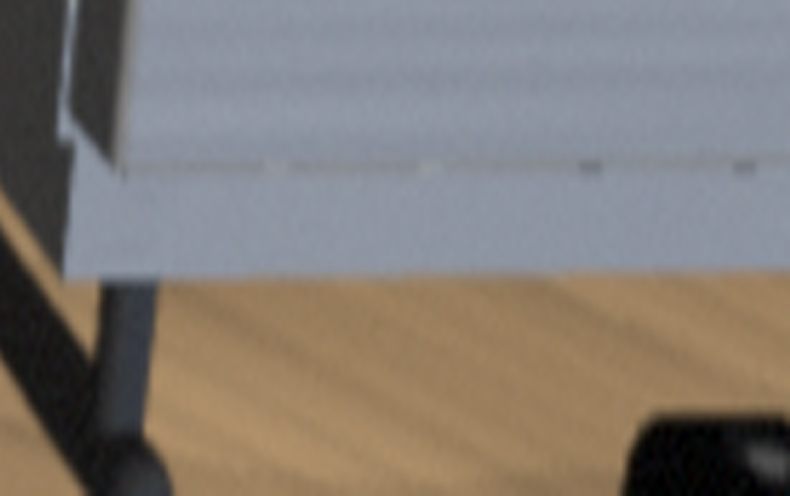

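Run:
```python
from rig import *
print(get_obs()['time'],get_obs()['ft_force']); print(hand_in())
```

```text
34.55 [-0.44640944 -0.1578247  -0.22672756]
the job is handed in; nothing more can be done
None
```

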